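Make up a component kit in the stockroom tray

TASK

Make up the kit in the black tray: the shorter carton flat in its centre, long sides parallel to the tray's short ends, and the heat sink, fins up, centred on top of it. Stand the capacitor left of that carton and the tin, lid up, right of it (the robot's left and right), each on the tray's long centre line, midway between carton and tray end. The capacitor is in the grey bin under the longer carton: move that aside, and afterwards lay it back flat and centred across the bin as it was; leave reel, bottle and screwdriver alone.

Things in the scene. Friction and masses are not known exactly. Their poses are not given: they have to be found in the camera images.
- tray: Black shallow plastic kitting tray, fixed to the bench: 140 (x) by 268 (y) mm outside, walls 4 mm thick and 16 mm high, floor 4 mm thick (inside 132 by 260 mm). Origin: centre of its underside, on the bench. y is its long direction and points to the robot's left, x points away from the robot (it stands turned by up to about 11 degrees). It lies to the left or to the right of the bench's middle.
- bin: Grey open plastic parts bin, fixed to the bench on the other side from the tray: 158 (x) by 140 (y) mm outside, walls 4 mm thick, rim 58 mm high, floor 4 mm thick (inside 150 by 132 mm). Origin: centre of its underside, on the bench. x is its longer direction and points away from the robot, y to the robot's left (turned by up to about 17 degrees).
- long_carton: The longer of two closed, taped cardboard cartons: 60 (x) by 180 (y) by 40 (z) mm, about 0.22 kg, loose. At the start it lies flat across the bin's middle, resting on the two long rims, its long axis y along the bin's y, and overhangs the capacitor. Origin: centre of its underside (58 mm above the bench when across the bin).
- capacitor: Upright round capacitor, a bare aluminium can with a black top: diameter 36 mm, body 42 mm high, with two small brass terminals on top up to 46 mm, about 70 g, loose. At the start it stands on the floor of the bin, about 40 mm from the bin's centre towards the end farther from the robot, its top below the rim and partly under the long carton, which is in the way of a gripper. Origin: centre of its underside; z up.
- flat_carton: The shorter of two closed, taped cardboard cartons: 60 (x) by 90 (y) by 28 (z) mm, about 0.12 kg, loose, lying flat on the bench. Origin: centre of its underside.
- heat_sink: Aluminium finned heat sink: 44 (x) by 56 (y) by 24 (z) mm, about 0.11 kg, loose, flat base down, fins up and running along y; its two outer fins give flat sides 44 mm apart. Origin: centre of its underside.
- tin: Low round bare steel tin with a slightly wider lid: body diameter 50 mm, lid diameter 52.4 mm from 18 mm up, 30 mm high, about 0.1 kg, loose, lid up. Origin: centre of its underside.
- reel: Bystander: black flat component reel lying on the bench, diameter 120 mm, 12 mm thick. Origin: centre of its underside.
- bottle: Bystander: small amber bottle with white cap, diameter 48 mm, 100 mm high, upright. Origin: centre of its underside.
- screwdriver: Bystander: grey-handled screwdriver, 170 mm long, lying on the bench roughly along the robot's y (its own x axis runs along it, tip at +x). Origin: on its length, at the underside.

How it is judged:
By the outcome, as a careful person would: the job done as asked, in the order asked, and still so for the second after the job is handed in, with the robot touching nothing.
It also fails if it takes over 141 s, if anything falls off the work surface, if the arm or the gripper's body presses on something with over 40 N, if the wrist force passes 120 N, or if a joint passes its speed limit or range.

ROBOT

A 6-joint arm with a two-finger parallel gripper is mounted at the origin on the work surface. World frame = base frame: x ahead of the robot, y to its left, z up, the work surface at z = 0. Lengths are in m, angles in rad, forces in N, time in s.
With the tool pointing down it reaches from about 0.425 to 1.125 m from the base axis. Payload 14.9 kg.
Tool frame: the origin (TCP) lies at the very end of the fingers, on their centre line; the grasp point (between the pads) lies 19 mm behind it; x points along the fingers, z is the direction in which the jaws open and shut, and the axes are right-handed (so a half turn about x gives the same grasp; the last joint's range is limited). The gripper opens to 91 mm and grips with 3 to 60 N. Pads are 32 mm wide; open, the fingers measure 118 mm over their backs; the gripper's body (76 mm by 178 mm) begins 60 mm behind the grasp point.
Start: joints at [-1.217, 0.379, 1.734, -0, 1.028, -0.033], TCP at [0.264, -0.648, 0.214] pointing down, gripper open.
Joint ranges: [-2.77, 2.77], [-0.74, 2.19], [0, 2.66], [-1.06, 4.2], [0.31, 2.87], [-3.08, 3.08]. Speed limits (rad/s): [1.89, 1.89, 2.39, 3.14, 3.14, 3.14].

INTERFACE

Orientations are given as a unit quaternion [w, x, y, z].
In Python, from bench import manip gives the robot as it stands. The module is installed in compiled form; this text tells all that it offers.
- The arm moves only by the tool carry_out, never from a script. Its argument "motion" is one flat list of numbers, 4 for each row, row after row: the shift along the tool's x, y, z in mm, then the turn about the tool's x in rad. A call has exactly 5 rows; each row is the pose to reach, as a shift and turn from the pose commanded when the call began, along the tool's axes at that moment; what a row does not reach only later rows make up. A row lasts 1/8 s, in which the tool goes at most 62.5 mm and 10.7 degrees, less where a joint would pass 70% of its speed; a pose out of reach is approached as far as the arm can. A call with a gripper value outside its range is refused whole. "claw" is the closure, from 0 (fully open) to 1 (shut), set as the call begins (left out, the last holds). The fingers move at their own pace and stop on an object; "squeeze" is the grip in N (left out, the last holds). Time passes only in rows, so rows that repeat a pose let the fingers close, or fill a call up. It gives the time, the measured TCP pose, the force and the opening at its end, in the units of the state.
- manip.get_obs(): the state, without advancing time (a new reading comes with each control period).
- manip.camera(name): name is "side" or "top" or "wrist"; returns the picture (480x640x3 uint8, blue, green, red); there is no depth.
- manip.get_calibration(name): a dict with "mtx" (3x3 intrinsics, pixels), "R" (3x3) and "t" (3): a world point X has camera coordinates R X + t. Camera axes: x right, y down, z forward; pixel columns grow to the right and rows downward; lengths in m; the calibration is good to about 2 mm. A picture is of the moment at which its call begins: read the wrist's pose just before it. get_calibration takes no time and is no camera call; for the wrist camera it gives the pose at the moment of the call.
- manip.hand_in(): hands the job in, once; it reports no verdict.
The state is a dict: "time": time; "qpos": joint angles; "joint_velocities": joint speeds; "tau": joint torques, N m; "tcp_pos": TCP position; "eef_rot": TCP orientation; "wrist_force": force on the tool from outside, world axes, zero at the start; "torque": the same for the moment, N m; "width": finger opening in m.
Only numpy, scipy, OpenCV 4.12 (cv2) and the standard library are available. Lean on these libraries where they do the work, as an engineer would, in place of code of your own. Each camera call takes 0.05 s, during which the arm holds its last target.

## Working session

There is one attempt and no reset: what is moved stays moved. The work goes in short steps, Python scripts to look and compute and a tool call to move; the robot and the scene stay as the last step left them, time stands still between calls to the robot, and variables do not carry over. Pictures are saved under pics/ and viewed, and the job is handed in when it is done.

Besides the shell and the picture viewer there is one more tool, called after "Emit:" as name(argument=value, ...), one argument or row to a line, values as JSON. carry_out: Moves the arm, as the interface text tells. Its arguments: {"type":"object","properties":{"motion":{"type":"array","items":{"type":"number"}},"claw":{"type":"number"},"squeeze":{"type":"number"}},"required":["motion"]}

```bash
mkdir -p pics; python3 - <<'E'
from bench import manip
import cv2,numpy as np
o=manip.get_obs()
for k,v in o.items(): print(k,np.round(v,4))
for n in("top","side","wrist"):
    c=manip.get_calibration(n); print(n,np.round(c["mtx"],1).tolist(),np.round(c["R"],3).tolist(),np.round(c["t"],3))
    cv2.imwrite(f"pics/{n}0.png",manip.camera(n))
E
```

```text
time 0.0
qpos [-1.2173  0.3795  1.7348 -0.      1.0285 -0.0333]
joint_velocities [ 0.0008  0.0006 -0.0013  0.0001  0.0001  0.0007]
tau [-2.0000e-04 -7.6374e+01 -4.3438e+01  6.5100e-02  4.2600e-02 -1.0000e-04]
tcp_pos [ 0.2639 -0.6479  0.2133]
eef_rot [ 0.5865  0.3948  0.5871 -0.3944]
wrist_force [ 0.4666 -0.4012 -0.434 ]
torque [ 0.0079  0.0083 -0.025 ]
width 0.0909
top [[572.4, 0.0, 326.6], [0.0, 572.4, 237.9], [0.0, 0.0, 1.0]] [[-0.02, -1.0, 0.021], [-0.99, 0.017, -0.141], [0.141, -0.024, -0.99]] [0.007 0.599 0.841]
side [[511.0, 0.0, 323.0], [0.0, 511.0, 241.2], [0.0, 0.0, 1.0]] [[-0.94, -0.341, 0.004], [-0.192, 0.52, -0.832], [0.281, -0.783, -0.554]] [0.565 0.155 0.626]
wrist [[331.1, 0.0, 322.8], [0.0, 331.1, 240.5], [0.0, 0.0, 1.0]] [[0.377, -0.926, -0.0], [-0.895, -0.364, 0.257], [-0.238, -0.097, -0.966]] [-0.7   -0.028  0.391]
```

View pics/top0.png

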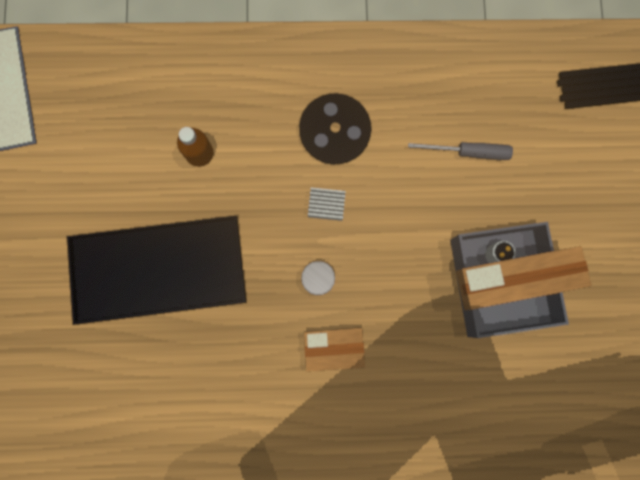

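View pics/side0.png

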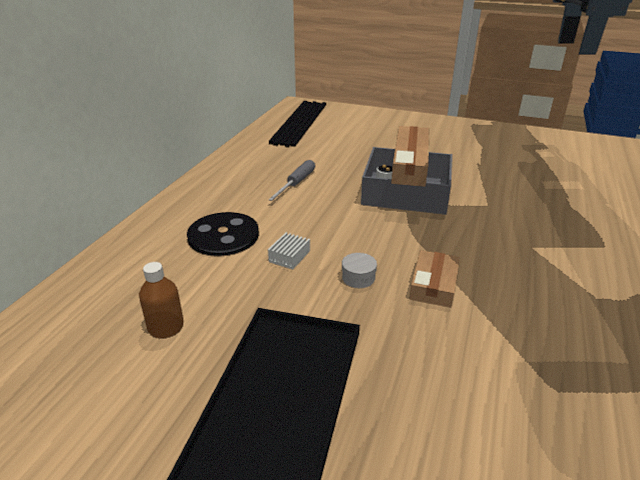

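View pics/wrist0.png

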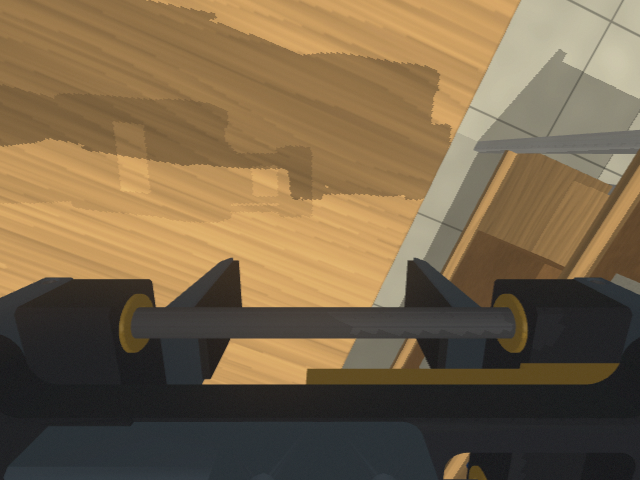

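```bash
cat > h.py <<'E'
import numpy as np, cv2
from bench import manip
from scipy.spatial.transform import Rotation as Ro
def ray(cal,px,z):
    px=np.atleast_2d(np.asarray(px,float)); K,R,t=cal["mtx"],np.array(cal["R"]),np.array(cal["t"])
    d=np.c_[px,np.ones(len(px))]@np.linalg.inv(K).T@R; c=-R.T@t
    s=(z-c[2])/d[:,2]; return c+d*s[:,None]
def proj(cal,X):
    X=np.atleast_2d(X); p=X@np.array(cal["R"]).T+cal["t"]; p=p@np.array(cal["mtx"]).T; return p[:,:2]/p[:,2:]
def quad(m):
    cs,_=cv2.findContours(m,cv2.RETR_EXTERNAL,cv2.CHAIN_APPROX_NONE)
    c=max(cs,key=cv2.contourArea); return c,cv2.minAreaRect(c)
def tool():
    o=manip.get_obs(); q=o["eef_rot"]; R=Ro.from_quat([q[1],q[2],q[3],q[0]]).as_matrix(); return np.array(o["tcp_pos"]),R,o
def goto(x,y,z,yaw=None,cur=None):
    """print shift in tool mm and turn for target; yaw: desired direction (world angle, mod pi) of jaw axis z"""
    p,R,o=tool()
    d=R.T@(np.array([x,y,z])-p)*1000
    a=np.arctan2(R[1,2],R[0,2])
    tr=0
    if yaw is not None:
        e=(yaw-a+np.pi/2)%np.pi-np.pi/2
        tr=-e   # tool x down: + turn about x lowers world yaw
    print("shift",d.round(1),"turn",round(tr,3),"jaw yaw",round(a,3),"q6",round(o["qpos"][5],2),"tilt",R[:,0].round(3),"t",round(o["time"],2))
E
python3 - <<'E'
from h import *
cal=manip.get_calibration("top"); im=cv2.imread("pics/top0.png"); 
print("cam",-np.array(cal["R"]).T@cal["t"])
hsv=cv2.cvtColor(im,cv2.COLOR_BGR2HSV)
m=((im.max(2)<50)*255).astype(np.uint8); m[:, :60]=0; m[:,260:]=0; m[:210]=0;m[330:]=0
c,r=quad(m); print("tray",r,ray(cal,cv2.boxPoints(r),.016).round(4).tolist(), ray(cal,cv2.boxPoints(r),0).round(4).tolist())
sat=hsv[...,1]
v=cv2.resize(im[210:380,290:600],None,fx=2.5,fy=2.5,interpolation=cv2.INTER_CUBIC); cv2.imwrite("pics/crop0.png",v)
v=cv2.resize(sat[170:380,290:600],None,fx=2.5,fy=2.5,interpolation=cv2.INTER_CUBIC); cv2.imwrite("pics/sat0.png",v)
E
```

```text
cam [0.47525563 0.01653354 0.91696165]
tray ((154.09727478027344, 269.9169921875), (86.8628158569336, 172.6617431640625), 83.21102905273438) [[0.6118, 0.4094, 0.016], [0.64, 0.1404, 0.016], [0.5031, 0.1241, 0.016], [0.477, 0.3878, 0.016]] [[0.6142, 0.4164, 0.0], [0.6429, 0.1426, 0.0], [0.5036, 0.1261, 0.0], [0.477, 0.3944, 0.0]]
```

View pics/crop0.png

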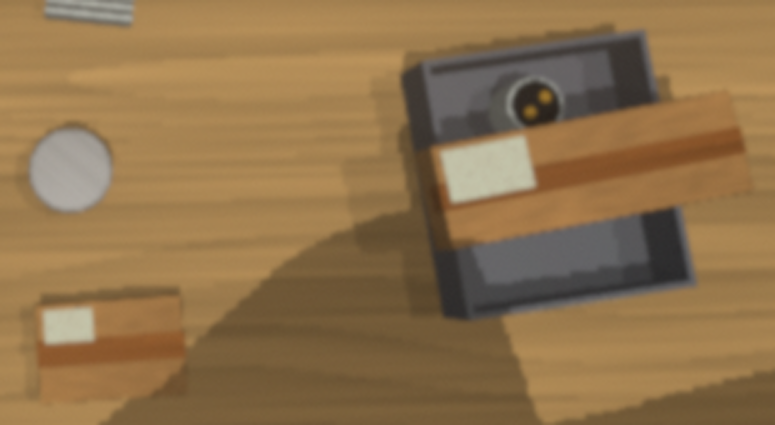

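View pics/sat0.png

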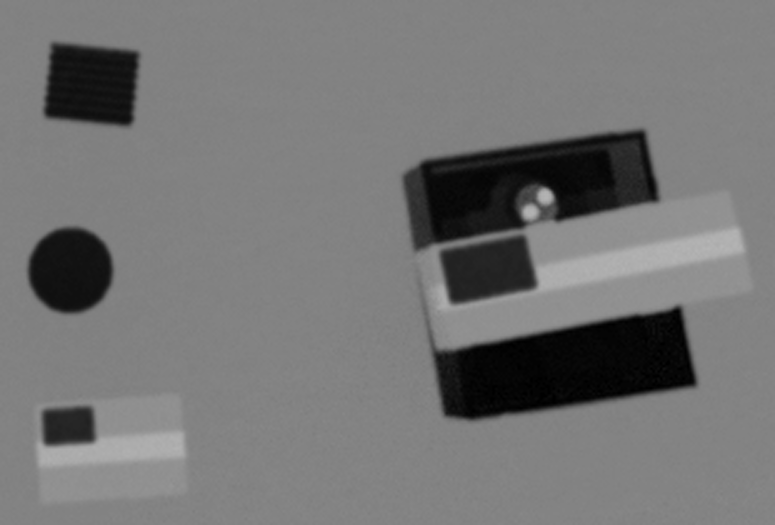

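```bash
python3 - <<'E'
from h import *
cal=manip.get_calibration("top"); im=cv2.imread("pics/top0.png"); 
hsv=cv2.cvtColor(im,cv2.COLOR_BGR2HSV); s=cv2.resize(hsv[...,1],None,fx=4,fy=4,interpolation=cv2.INTER_CUBIC)
def U(c): return (c+.5)/4-.5
def reg(mask,x0,y0,x1,y1):
    k=np.zeros_like(mask);k[y0*4:y1*4,x0*4:x1*4]=mask[y0*4:y1*4,x0*4:x1*4];return k
low=((s<95)*255).astype(np.uint8); hi=((s>139)*255).astype(np.uint8)
c,r=quad(reg(low,295,175,360,230)); b=U(cv2.boxPoints(r)); B=ray(cal,b,.024); 
def rep(n,B): 
    e=[B[(i+1)%4]-B[i] for i in range(4)]
    print(n,"cen",B.mean(0)[:2].round(4),"edges",[(round(np.linalg.norm(x)*1000,1),round(np.degrees(np.arctan2(x[1],x[0]))%180,1)) for x in e])
rep("sink z24",B)
c,r=quad(reg(low,290,250,350,305)); (x,y),rad=cv2.minEnclosingCircle(c); C=ray(cal,U(np.array([[x,y]])),.030)
print("tin",C, 2*rad/4/572*.887, cv2.fitEllipse(c)[:2])
# carton top: union hi + label(low)
for n,box,z in(("flat",(300,320,370,378),.028),("long",(455,235,600,315),.098)):
    k=reg(hi,*box)
    k=cv2.morphologyEx(k,cv2.MORPH_OPEN,np.ones((9,9)))
    c,r=quad(k); h=cv2.convexHull(c); r=cv2.minAreaRect(h); b=U(cv2.boxPoints(r)); print(b.round(1).tolist()); rep(n,ray(cal,b,z))
    a=cv2.approxPolyDP(h,12,True)[:,0]; print(U(a).round(1).tolist()); print(ray(cal,U(a),z).round(4).tolist())
E
```

```text
sink z24 cen [ 0.6576 -0.0056] edges [(np.float64(50.0), np.float64(173.4)), (np.float64(58.3), np.float64(83.2)), (np.float64(50.0), np.float64(172.9)), (np.float64(57.9), np.float64(83.2))]
tin [[0.53909371 0.00994839 0.03      ]] 0.054698264162023585 ((1272.605224609375, 1112.1533203125), (136.72030639648438, 139.3378143310547))
[[302.20001220703125, 332.0], [362.70001220703125, 327.20001220703125], [365.79998779296875, 366.79998779296875], [305.29998779296875, 371.6000061035156]]
flat cen [ 0.4295 -0.0129] edges [(np.float64(93.1), np.float64(93.3)), (np.float64(59.7), np.float64(2.9)), (np.float64(92.2), np.float64(93.1)), (np.float64(59.5), np.float64(3.8))]
[[361.4, 329.1], [363.6, 366.1], [306.4, 369.9], [303.9, 345.9], [328.1, 330.4]]
[[0.459, -0.0556, 0.028], [0.4034, -0.0574, 0.028], [0.3997, 0.0298, 0.028], [0.4356, 0.033, 0.028], [0.4582, -0.0045, 0.028]]
[[457.5, 268.1000061035156], [584.0999755859375, 245.3000030517578], [591.4000244140625, 285.8999938964844], [464.8999938964844, 308.70001220703125]]
long cen [ 0.5299 -0.288 ] edges [(np.float64(189.5), np.float64(99.1)), (np.float64(59.5), np.float64(5.5)), (np.float64(187.6), np.float64(98.9)), (np.float64(58.8), np.float64(7.3))]
[[590.1, 282.6], [588.1, 286.4], [473.9, 306.9], [461.1, 288.1], [462.1, 283.1], [501.1, 261.4], [577.9, 246.4], [586.6, 261.6]]
[[0.5198, -0.3825, 0.098], [0.5144, -0.3791, 0.098], [0.4884, -0.2118, 0.098], [0.5154, -0.1949, 0.098], [0.5226, -0.1967, 0.098], [0.5529, -0.2551, 0.098], [0.5728, -0.369, 0.098], [0.5503, -0.38, 0.098]]
```

```bash
python3 - <<'E'
from h import *
p,R,o=tool(); print(R.round(3))
goto(.45,-.013,.25,0.058)
E
```

```text
[[-0.     0.926  0.377]
 [ 0.001  0.377 -0.926]
 [-1.     0.    -0.001]]
shift [ -36.1  411.9 -517.9] turn -1.242 jaw yaw -1.184 q6 -0.03 tilt [-0.     0.001 -1.   ] t 0.15
```

Emit:
carry_out(
  motion=[-36,412,-518,-1.24,-36,412,-518,-1.24,-36,412,-518,-1.24,-36,412,-518,-1.24,-36,412,-518,-1.24],
)

```text
time: 0.78
tcp_pos: [0.3519, -0.3469, 0.2309]
eef_rot: [0.702, 0.085, 0.702, -0.085]
wrist_force: [0.6, 0.1, 0.8]
width: 0.0912
```

```bash
python3 - <<'E'
from h import *
goto(.45,-.013,.25,0.058)
E
```

```text
shift [-19.  347.7  15.6] turn -0.299 jaw yaw -0.241 q6 -0.58 tilt [ 0.  0. -1.] t 0.78
```

Emit:
carry_out(
  motion=[-19,348,16,-0.3,-19,348,16,-0.3,-19,348,16,-0.3,-19,348,16,-0.3,-19,348,16,-0.3],
)

```text
time: 1.4
tcp_pos: [0.442, -0.0481, 0.2483]
eef_rot: [0.707, -0.019, 0.707, 0.019]
wrist_force: [0.1, -0.8, 0.2]
width: 0.0912
```

```bash
python3 - <<'E'
from h import *
goto(.45,-.013,.25,0.058)
cal=manip.get_calibration("wrist"); im=manip.camera("wrist"); cv2.imwrite("pics/w1.png",im); np.savez("w1.npz",**cal)
E
```

```text
shift [-1.7 34.6  9.9] turn -0.005 jaw yaw 0.053 q6 -0.21 tilt [ 0.001 -0.    -1.   ] t 1.4
```

View pics/w1.png

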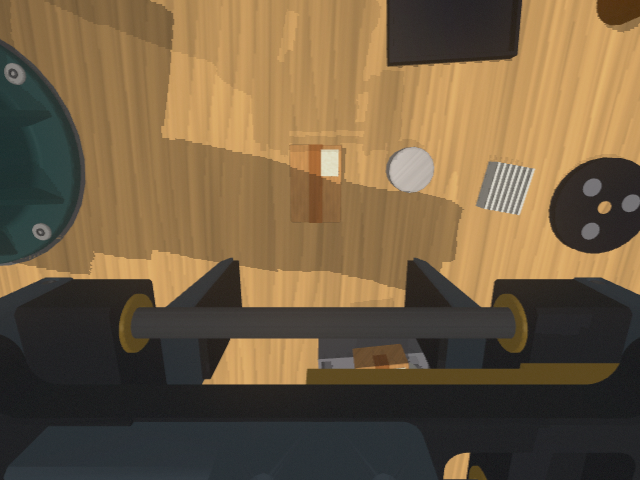

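```bash
cat > meas.py <<'E'
from h import *
def rep(n,B): 
    e=[B[(i+1)%4]-B[i] for i in range(4)]
    print(n,"cen",B.mean(0)[:2].round(4),"edges",[(round(float(np.linalg.norm(x)*1000),1),round(float(np.degrees(np.arctan2(x[1],x[0]))%180),1)) for x in e])
def reg(mask,x0,y0,x1,y1):
    k=np.zeros_like(mask);k[y0*4:y1*4,x0*4:x1*4]=mask[y0*4:y1*4,x0*4:x1*4];return k
def U(c): return (np.asarray(c)+.5)/4-.5
def S(im):
    hsv=cv2.cvtColor(im,cv2.COLOR_BGR2HSV); return cv2.resize(hsv[...,1],None,fx=4,fy=4,interpolation=cv2.INTER_CUBIC)
E
python3 - <<'E'
from meas import *
cal=dict(np.load("w1.npz")); im=cv2.imread("pics/w1.png"); s=S(im)
print("cam",-cal["R"].T@cal["t"], "tcp px",proj(cal,[[.442,-.048,.248]]))
print("wood sat",s[4*120,4*250],s[4*200,4*250],"carton",s[4*200,4*300],s[4*165,4*300],s[4*200,4*335])
v=cv2.resize(s[4*130:4*240,4*270:4*560],None,fx=.65,fy=.65); cv2.imwrite("pics/ws1.png",v)
low=((s<95)*255).astype(np.uint8)
c,r=quad(reg(low,465,150,550,225)); rep("sink",ray(cal,U(cv2.boxPoints(r)),.024))
c,r=quad(reg(low,375,135,445,205)); e=cv2.fitEllipse(c); print("tin",ray(cal,U([e[0]]),.030),e)
E
```

```text
cam [0.43811546 0.02424746 0.41939825] tcp px [[322.32003567 286.39726119]]
wood sat 133 128 carton 143 145 143
sink cen [ 0.6569 -0.0052] edges [(60.4, 83.1), (57.0, 167.6), (61.3, 85.2), (59.4, 167.0)]
tin [[0.54005454 0.01038574 0.03      ]] ((1641.1796875, 678.032470703125), (182.08242797851562, 193.6256561279297), 72.05925750732422)
```

View pics/ws1.png

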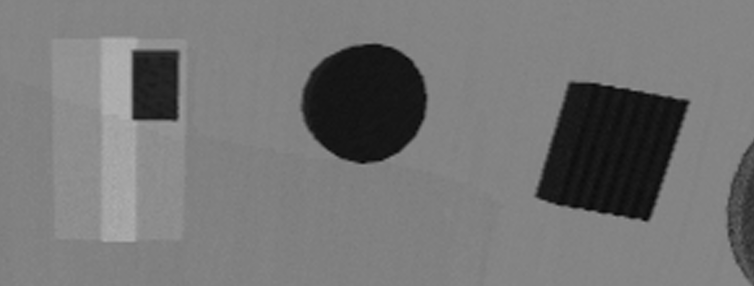

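```bash
python3 - <<'E'
from meas import *
cal=dict(np.load("w1.npz"))
q=np.array([[52,39],[186,39],[184,240],[54,240]])/2.6+[270,130]
rep("flat",ray(cal,q,.028))
cal=manip.get_calibration("top")
q=np.array([[37,403],[181,395],[187,492],[40,502]])/2.5+[290,170]
rep("flat top",ray(cal,q,.028)); 
E
```

```text
flat cen [ 0.4326 -0.0134] edges [(58.6, 3.0), (89.6, 93.3), (60.3, 3.0), (89.6, 92.2)]
flat top cen [ 0.4298 -0.0137] edges [(88.6, 92.0), (58.4, 1.9), (89.6, 92.5), (59.4, 0.9)]
```

```bash
cat > tray.py <<'E'
from meas import *
def trayfit(im,cal,box,thr=50):
    g=cv2.resize(im.max(2),None,fx=4,fy=4,interpolation=cv2.INTER_CUBIC)
    m=reg(((g<thr)*255).astype(np.uint8),*box)
    m=cv2.morphologyEx(m,cv2.MORPH_OPEN,np.ones((15,15)))
    c,_=quad(m); h=cv2.convexHull(c)
    a=cv2.approxPolyDP(h,30,True)[:,0].astype(float); return U(c[:,0]),U(a)
def sides(c,cal,cam,yaw0,cen0,ztop=.016):
    # assign contour points to sides in world
    P=ray(cal,c,ztop)[:,:2]; ax=np.array([np.cos(yaw0),np.sin(yaw0)]); ay=np.array([-ax[1],ax[0]])
    u=(P-cen0)@ax; v=(P-cen0)@ay
    out=[]
    for n,val,oth,sg,hw,ho in(("+x",u,v,1,.07,.134),("-x",u,v,-1,.07,.134),("+y",v,u,1,.134,.07),("-y",v,u,-1,.134,.07)):
        k=(abs(val*sg-hw)<.015)&(abs(oth)<ho-.02)
        near = sg*((cam[:2]-cen0)@(ax if n[1]=="x" else ay))>hw
        Q=ray(cal,c[k],0. if near else ztop)[:,:2]
        l=cv2.fitLine(Q.astype(np.float32),cv2.DIST_HUBER,0,1e-4,1e-5).ravel()
        d=l[:2]; ref=ay if n[1]=="x" else ax
        if d@ref<0:d=-d
        ang=np.degrees(np.arctan2(d[1],d[0]))-(90 if n[1]=="x" else 0)
        out.append((n,near,l[2:],ang,(l[2:]-cen0)@(ax if n[1]=="x" else ay),k.sum()))
        print(n,near,"ang",ang.round(2),"off mm",(out[-1][4]*1000).round(1),k.sum())
    mx=(out[0][4]+out[1][4])/2; my=(out[2][4]+out[3][4])/2
    print("widths",(out[0][4]-out[1][4])*1e3,(out[2][4]-out[3][4])*1e3,"centre",(cen0+mx*ax+my*ay).round(4))
E
python3 - <<'E'
from tray import *
cal=manip.get_calibration("top"); im=cv2.imread("pics/top0.png")
c,a=trayfit(im,cal,(60,205,260,335)); print(a.round(1).tolist())
sides(c,cal,np.array([.475,.0165]),np.radians(6),np.array([.559,.265]))
E
```

```text
[[236.9, 236.9], [242.6, 300.6], [73.4, 322.6], [68.1, 236.9], [217.1, 218.9]]
+x False ang 5.91 off mm 67.1 595
-x True ang 6.47 off mm -67.2 589
+y False ang 6.14 off mm 131.3 255
-y True ang 7.78 off mm -130.6 279
widths 134.22232531725885 261.88915260755994 centre [0.5589 0.2653]
```

Emit:
carry_out(
  motion=[180,34,-12,0,180,34,-12,0,180,34,-12,0,180,34,-12,0,180,34,-12,0],
)

```text
time: 2.08
tcp_pos: [0.4292, -0.0171, 0.0697]
eef_rot: [0.707, -0.019, 0.706, 0.019]
wrist_force: [0.3, -0.7, 0.8]
width: 0.0912
```

```bash
python3 - <<'E'
from h import *
goto(.432,-.0135,.005,0.045)
E
```

```text
shift [64.7  3.5  2.9] turn 0.009 jaw yaw 0.054 q6 -0.15 tilt [ 0.002 -0.    -1.   ] t 2.08
```

Emit:
carry_out(
  motion=[65,3.5,3,0.01,65,3.5,3,0.01,65,3.5,3,0.01,65,3.5,3,0.01,65,3.5,3,0.01],
)

```text
time: 2.7
tcp_pos: [0.4319, -0.0133, 0.0047]
eef_rot: [0.708, -0.016, 0.706, 0.015]
wrist_force: [0.5, -0.1, -0.6]
width: 0.0912
```

Emit:
carry_out(
  motion=[0,0,0,0,0,0,0,0,0,0,0,0,0,0,0,0,0,0,0,0],
  claw=1,
  squeeze=20,
)

```text
time: 3.32
tcp_pos: [0.4307, -0.0131, 0.0029]
eef_rot: [0.707, -0.015, 0.707, 0.015]
wrist_force: [-0.9, 1.4, 2.2]
width: 0.0601
```

```bash
python3 - <<'E'
from h import *
goto(.555,.08,.30,0.1)
E
```

```text
shift [-297.1   87.6  128.1] turn -0.056 jaw yaw 0.044 q6 -0.13 tilt [-0.  0. -1.] t 3.33
```

Emit:
carry_out(
  motion=[-60,0,0,0,-290,88,128,-0.056,-290,88,128,-0.056,-290,88,128,-0.056,-290,88,128,-0.056],
)

```text
time: 3.95
tcp_pos: [0.5428, 0.0718, 0.2719]
eef_rot: [0.706, -0.035, 0.706, 0.035]
wrist_force: [0.0, -0.3, -1.8]
width: 0.0596
```

Emit:
carry_out(
  motion=[-60,20,30,0,-60,20,30,0,-60,20,30,0,-60,20,30,0,-60,20,30,0],
)

```text
time: 4.58
tcp_pos: [0.5696, 0.0935, 0.3288]
eef_rot: [0.706, -0.035, 0.707, 0.035]
wrist_force: [0.3, 0.7, -1.3]
width: 0.0605
```

```bash
python3 - <<'E'
from h import *
goto(.555,.08,.30,0.1)
cal=manip.get_calibration("wrist"); im=manip.camera("wrist"); cv2.imwrite("pics/w2.png",im); np.savez("w2.npz",**cal)
E
```

```text
shift [ 28.8 -12.  -15.8] turn -0.001 jaw yaw 0.099 q6 0.02 tilt [-0.002 -0.    -1.   ] t 4.58
```

View pics/w2.png

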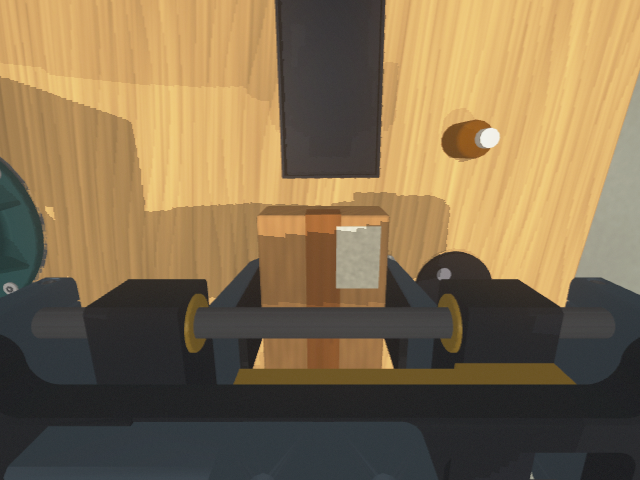

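Emit:
carry_out(
  motion=[0,38,-10,0,0,38,-10,0,0,38,-10,0,0,38,-10,0,0,38,-10,0],
)

```text
time: 5.25
tcp_pos: [0.5568, 0.1303, 0.33]
eef_rot: [0.706, -0.035, 0.706, 0.035]
wrist_force: [0.1, 0.1, -1.7]
width: 0.06
```

```bash
python3 - <<'E'
from tray import *
p,R,o=tool()
cal=manip.get_calibration("wrist"); im=manip.camera("wrist"); cv2.imwrite("pics/w3.png",im); np.savez("w3.npz",**cal)
for n in ("w2","w3"):
    im=cv2.imread(f"pics/{n}.png"); cal=dict(np.load(n+".npz"))
    for thr in (60,75):
        c,a=trayfit(im,cal,(250,0,410,203),thr)
        print(n,thr,a.round(1).tolist())
        sides(c,cal,(-cal["R"].T@cal["t"]),np.radians(6),np.array([.559,.265]))
E
```

```text
w2 60 [[361.1, 7.6], [338.9, 24.1], [310.6, -0.4], [360.4, -0.4]]Traceback (most recent call last):
  File "<stdin>", line 9, in <module>
  File "tray.py", line 17, in sides
    l=cv2.fitLine(Q.astype(np.float32),cv2.DIST_HUBER,0,1e-4,1e-5).ravel()
      ~~~~~~~~~~~^^^^^^^^^^^^^^^^^^^^^^^^^^^^^^^^^^^^^^^^^^^^^^^^^
cv2.error: OpenCV(4.12.0) /io/opencv/modules/imgproc/src/linefit.cpp:50: error: (-215:Assertion failed) count > 0 in function 'fitLine2D_wods'
```

View pics/w3.png

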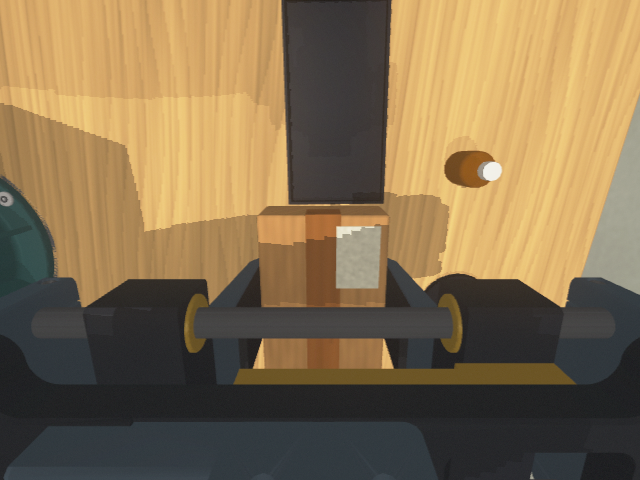

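```bash
cat > t2.py <<'E'
from tray import *
for n,thr in (("w2",90),("w3",90),("top0",90)):
    im=cv2.imread(f"pics/{n}.png"); cal=dict(np.load(n+".npz")) if n!="top0" else manip.get_calibration("top")
    s=S(im); v=cv2.resize(im.max(2),None,fx=4,fy=4,interpolation=cv2.INTER_CUBIC)
    g=((v<(90 if n!="top0" else 60))*255).astype(np.uint8)
    if n!="top0": g=((s<75)*255).astype(np.uint8)
    m=reg(g,*((250,0,410,206) if n!="top0" else (55,205,260,335)))
    c,_=quad(m); c=U(c[:,0]); c=c[(c[:,1]>1)]
    print(n,c.min(0),c.max(0))
    try: sides(c,cal,(-np.array(cal["R"]).T@cal["t"])[:2],np.radians(6),np.array([.559,.265]))
    except cv2.error: print("no side")
E
sed -i 's/cam\[:2\]/cam[:2]/' tray.py; python3 t2.py
```

```text
w2 [275.125   1.125] [384.375 177.375]
+x False ang 6.09 off mm 72.2 645
-x False ang 6.2 off mm -65.9 647
no side
w3 [281.625   1.125] [390.375 203.375]
+x False ang 6.15 off mm 72.2 718
-x False ang 6.21 off mm -65.9 717
no side
top0 [ 67.375 216.625] [244.875 323.125]
+x False ang 6.07 off mm 67.7 578
-x True ang 6.38 off mm -67.7 589
+y False ang 6.22 off mm 131.7 255
-y True ang 6.48 off mm -132.4 250
widths 135.45013894911122 264.0881804868545 centre [0.5591 0.2646]
```

```bash
python3 - <<'E'
import re
s=open('tray.py').read()
s=s.replace("        Q=ray(","        if k.sum()<20: print(n,'missing'); out.append((n,0,0,0,np.nan)); continue\n        Q=ray(")
open('tray.py','w').write(s)
E
python3 t2.py; python3 - <<'E'
from h import *
goto(.559,.265,.2,np.radians(96.2))
E
```

```text
w2 [275.125   1.125] [384.375 177.375]
+x False ang 6.09 off mm 72.2 645
-x False ang 6.2 off mm -65.9 647
+y missing
-y False ang 6.18 off mm -134.3 278
widths 138.11051357987066 nan centre [nan nan]
w3 [281.625   1.125] [390.375 203.375]
+x False ang 6.15 off mm 72.2 718
-x False ang 6.21 off mm -65.9 717
+y missing
-y False ang 6.07 off mm -134.3 272
widths 138.09007571346388 nan centre [nan nan]
top0 [ 67.375 216.625] [244.875 323.125]
+x False ang 6.07 off mm 67.7 578
-x True ang 6.38 off mm -67.7 589
+y False ang 6.22 off mm 131.7 255
-y True ang 6.48 off mm -132.4 250
widths 135.45013894911122 264.0881804868545 centre [0.5591 0.2646]
shift [130.1 133.7  15.5] turn 1.562 jaw yaw 0.099 q6 0.09 tilt [-0. -0. -1.] t 5.3
```

Emit:
carry_out(
  motion=[0,110,120,-1.57,0,110,120,-1.57,0,110,120,-1.57,0,110,120,-1.57,0,110,120,-1.57],
)

```text
time: 5.92
tcp_pos: [0.6654, 0.2524, 0.3295]
eef_rot: [0.613, -0.352, 0.613, 0.352]
wrist_force: [-0.8, -0.7, -0.7]
width: 0.0602
```

```bash
python3 - <<'E'
from h import *
goto(.72,.28,.33,np.radians(96.2))
E
```

```text
shift [ -0.5 -33.3  51.4] turn -0.636 jaw yaw 1.043 q6 -0.71 tilt [-0.001 -0.    -1.   ] t 5.92
```

Emit:
carry_out(
  motion=[0,-33,51,-0.636,0,-33,51,-0.636,0,-33,51,-0.636,0,-33,51,-0.636,0,-33,51,-0.636],
)

```text
time: 6.55
tcp_pos: [0.7196, 0.2791, 0.3299]
eef_rot: [0.474, -0.525, 0.474, 0.525]
wrist_force: [-0.6, -0.2, -0.3]
width: 0.0601
```

```bash
python3 - <<'E'
from h import *
goto(.72,.28,.33,np.radians(96.2))
cal=manip.get_calibration("wrist"); im=manip.camera("wrist"); cv2.imwrite("pics/w4.png",im); np.savez("w4.npz",**cal)
E
```

```text
shift [-0.1 -0.5  0.9] turn -0.007 jaw yaw 1.672 q6 -1.33 tilt [-0. -0. -1.] t 6.55
```

View pics/w4.png

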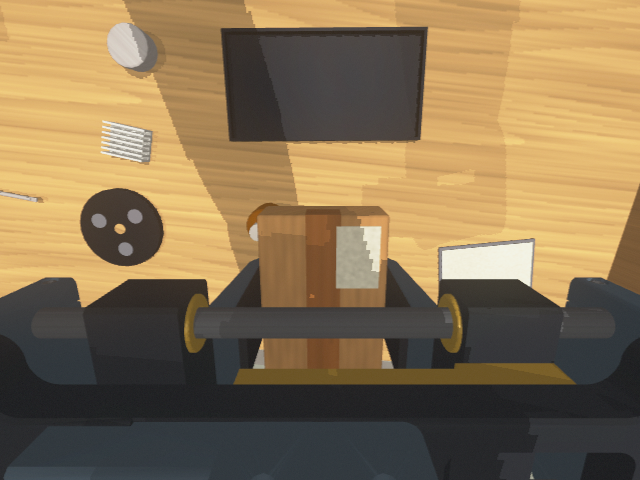

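```bash
python3 - <<'E'
from tray import *
im=cv2.imread("pics/w4.png"); cal=dict(np.load("w4.npz")); s=S(im)
v=cv2.resize(im.max(2),None,fx=4,fy=4,interpolation=cv2.INTER_CUBIC)
for thr in (75,90):
    m=reg((((s<thr)&(v<110))*255).astype(np.uint8),205,15,445,160)
    c,_=quad(m); c=U(c[:,0]); sides(c,cal,(-cal["R"].T@cal["t"])[:2],np.radians(6.15),np.array([.559,.265]))
low=((s<95)*255).astype(np.uint8)
c,r=quad(reg(low,90,115,165,170)); rep("sink",ray(cal,U(cv2.boxPoints(r)),.024))
E
```

```text
+x True ang 6.14 off mm 72.2 651
-x False ang 6.18 off mm -66.5 705
+y False ang 6.12 off mm 132.2 324
-y False ang 6.22 off mm -133.7 323
widths 138.682215206131 265.89796464673145 centre [0.5619 0.2646]
+x True ang 6.13 off mm 72.5 651
-x False ang 6.2 off mm -66.5 705
+y False ang 6.14 off mm 132.3 324
-y False ang 6.2 off mm -134.1 323
widths 138.98594380237267 266.41948383302463 centre [0.5621 0.2644]
sink cen [ 0.6617 -0.0014] edges [(47.0, 163.4), (73.3, 83.4), (47.1, 165.7), (75.0, 83.1)]
```

```bash
python3 - <<'E'
from h import *
cal=dict(np.load("w4.npz")); p,R,o=tool()
im=cv2.imread("pics/w4.png"); g=im.astype(int)
print([ (r,g[r,285].tolist()) for r in range(202,222)])
for v in (206,207,208,214,215,216,217):
    for dz in (-.003,.025): 
        X=ray(cal,[[300,v]],p[2]+dz)[0]; print(v,dz,((X-p)@R*1000).round(1))
E
```

```text
[(202, [93, 146, 187]), (203, [90, 142, 181]), (204, [80, 123, 155]), (205, [77, 122, 157]), (206, [58, 92, 124]), (207, [57, 90, 122]), (208, [57, 91, 124]), (209, [59, 92, 126]), (210, [57, 89, 121]), (211, [57, 91, 123]), (212, [56, 93, 124]), (213, [59, 95, 127]), (214, [58, 90, 121]), (215, [64, 104, 142]), (216, [73, 118, 161]), (217, [73, 121, 165]), (218, [77, 125, 169]), (219, [76, 124, 169]), (220, [76, 124, 169]), (221, [74, 124, 169])]
206 -0.003 [  3.   44.7 -12.6]
206 0.025 [-25.   49.2 -10.6]
207 -0.003 [  3.   44.2 -12.6]
207 0.025 [-25.   48.7 -10.6]
208 -0.003 [  3.   43.6 -12.6]
208 0.025 [-25.   48.3 -10.6]
214 -0.003 [  3.   40.4 -12.6]
214 0.025 [-25.   45.6 -10.7]
215 -0.003 [  3.   39.9 -12.6]
215 0.025 [-25.   45.1 -10.7]
216 -0.003 [  3.   39.3 -12.7]
216 0.025 [-25.   44.7 -10.7]
217 -0.003 [  3.   38.8 -12.7]
217 0.025 [-25.   44.2 -10.7]
```

```bash
python3 - <<'E'
from h import *
goto(.5615,.2645,.06,np.radians(96.15))
E
```

```text
shift [270.  158.7   1.3] turn -0.007 jaw yaw 1.671 q6 -1.33 tilt [-0. -0. -1.] t 6.6
```

Emit:
carry_out(
  motion=[20,60,0,-0.006,40,120,0,-0.006,100,159,1.3,-0.006,160,159,1.3,-0.006,220,159,1.3,-0.006],
)

```text
time: 7.22
tcp_pos: [0.561, 0.2644, 0.113]
eef_rot: [-0.473, 0.526, -0.472, -0.526]
wrist_force: [1.6, -0.4, -0.9]
width: 0.0597
```

```bash
python3 - <<'E'
from h import *
goto(.5615,.2645,.03,np.radians(96.15))
E
```

```text
shift [83.  -0.4 -0. ] turn -0.001 jaw yaw 1.677 q6 -1.27 tilt [ 0.002  0.001 -1.   ] t 7.22
```

Emit:
carry_out(
  motion=[40,-0.4,0,0,80,-0.4,0,0,95,-0.4,0,0,102,-0.4,0,0,105,-0.4,0,0],
)

```text
time: 7.85
tcp_pos: [0.5624, 0.2647, 0.0098]
eef_rot: [-0.473, 0.526, -0.472, -0.526]
wrist_force: [-0.1, 0.9, -0.4]
width: 0.0597
```

Emit:
carry_out(
  motion=[0.5,0,0,0,1,0,0,0,1,0,0,0,1,0,0,0,1,0,0,0],
)

```text
time: 8.48
tcp_pos: [0.5617, 0.2644, 0.0079]
eef_rot: [-0.472, 0.526, -0.472, -0.526]
wrist_force: [0.2, 0.5, -1.6]
width: 0.0597
```

```bash
python3 - <<'E'
from h import *
goto(.5615,.2645,.007,np.radians(96.15)); print(tool()[2]["wrist_force"])
E
```

```text
shift [0.9 0.1 0.1] turn 0.001 jaw yaw 1.679 q6 -1.28 tilt [ 0.  0. -1.] t 8.47
[ 0.15868275  0.46758296 -1.60985481]
```

Emit:
carry_out(
  motion=[0.5,0,0,0,1,0,0,0,1.2,0,0,0,1.2,0,0,0,1.2,0,0,0],
)

```text
time: 9.1
tcp_pos: [0.5616, 0.2644, 0.0069]
eef_rot: [0.472, -0.526, 0.472, 0.526]
wrist_force: [-2.5, -0.9, 5.9]
width: 0.0601
```

Emit:
carry_out(
  motion=[0,0,0,0,0,0,0,0,0,0,0,0,-50,0,0,0,-112,0,0,0],
  claw=0.1,
)

```text
time: 9.72
tcp_pos: [0.5607, 0.264, 0.1188]
eef_rot: [0.471, -0.526, 0.473, 0.527]
wrist_force: [0.1, -0.0, 0.3]
width: 0.0822
```

```bash
python3 - <<'E'
from h import *
goto(.56,.17,.25,np.radians(90)); goto(.657,-.1,.25,np.radians(-11))
E
```

```text
shift [-131.1   11.2  -93.5] turn 0.108 jaw yaw 1.679 q6 -1.28 tilt [-0.003 -0.001 -1.   ] t 9.72
shift [-131.1  -56.  -372.4] turn -1.271 jaw yaw 1.679 q6 -1.28 tilt [-0.003 -0.001 -1.   ] t 9.72
```

```bash
python3 - <<'E'
from h import *
goto(.66,-.13,.2,np.radians(-6.8))
E
```

```text
shift [ -81.   -55.9 -402.5] turn -1.344 jaw yaw 1.679 q6 -1.28 tilt [-0.003 -0.001 -1.   ] t 9.72
```

Emit:
carry_out(
  motion=[-81,-56,-402,1.798,-81,-56,-402,1.798,-81,-56,-402,1.798,-81,-56,-402,1.798,-81,-56,-402,1.798],
)

```text
time: 10.35
tcp_pos: [0.6367, -0.0348, 0.1804]
eef_rot: [0.66, -0.254, 0.66, 0.254]
wrist_force: [0.6, 0.4, 0.3]
width: 0.0822
```

```bash
python3 - <<'E'
from h import *
goto(.66,-.13,.2,np.radians(-6.8))
E
```

```text
shift [-19.6 -86.2 -46.5] turn 0.854 jaw yaw 0.735 q6 -0.83 tilt [ 0.  0. -1.] t 10.35
```

Emit:
carry_out(
  motion=[-20,-86,-46,0.854,-20,-86,-46,0.854,-20,-86,-46,0.854,-20,-86,-46,0.854,-20,-86,-46,0.854],
)

```text
time: 10.98
tcp_pos: [0.6605, -0.1274, 0.1996]
eef_rot: [0.706, 0.042, 0.706, -0.041]
wrist_force: [1.1, -0.6, 0.2]
width: 0.0818
```

```bash
python3 - <<'E'
from meas import *
goto(.66,-.13,.2,np.radians(-6.8))
cal=manip.get_calibration("wrist"); im=manip.camera("wrist"); cv2.imwrite("pics/w5.png",im); np.savez("w5.npz",**cal)
s=S(im);low=((s<95)*255).astype(np.uint8)
c,r=quad(reg(low,250,80,400,215)); print(U(cv2.boxPoints(r)).round(1).tolist()); rep("sink",ray(cal,U(cv2.boxPoints(r)),.024)); print(-cal["R"].T@cal["t"])
E
```

```text
shift [-0.4 -2.6 -0.1] turn 0.001 jaw yaw -0.118 q6 -0.11 tilt [-0.  0. -1.] t 10.97
[[285.1000061035156, 79.5999984741211], [332.1000061035156, 79.5999984741211], [332.1000061035156, 132.60000610351562], [285.1000061035156, 132.60000610351562]]
sink cen [ 0.6608 -0.0114] edges [(45.1, 173.3), (48.4, 83.7), (46.9, 173.3), (48.4, 81.6)]
[ 0.66919086 -0.05555111  0.37079259]
```

View pics/w5.png

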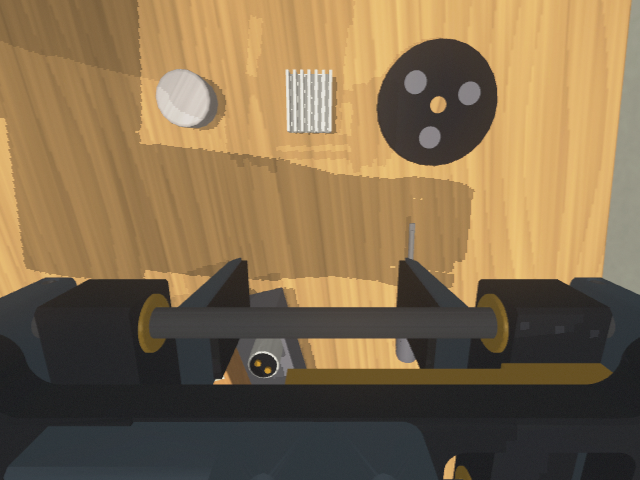

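```bash
python3 - <<'E'
from meas import *
cal=dict(np.load("w5.npz")); im=cv2.imread("pics/w5.png"); s=S(im);low=((s<95)*255).astype(np.uint8)
c,r=quad(reg(low,270,50,350,150)); b=U(cv2.boxPoints(r)); print(b.round(1).tolist()); rep("sink24",ray(cal,b,.024)); rep("sink0",ray(cal,b,.0))
print(ray(cal,b,.024).round(4).tolist());print(ray(cal,b,0).round(4).tolist())
E
```

```text
[[284.8999938964844, 68.5999984741211], [332.3999938964844, 68.5999984741211], [332.3999938964844, 132.60000610351562], [284.8999938964844, 132.60000610351562]]
sink24 cen [ 0.6614 -0.0066] edges [(45.2, 173.3), (58.0, 83.7), (47.4, 173.3), (58.0, 81.6)]
sink0 cen [ 0.6609 -0.0033] edges [(48.4, 173.3), (62.0, 83.7), (50.7, 173.3), (62.1, 81.6)]
[[0.6427, 0.0248, 0.024], [0.6876, 0.0195, 0.024], [0.6812, -0.0382, 0.024], [0.6342, -0.0326, 0.024]]
[[0.6409, 0.0304, 0.0], [0.6889, 0.0247, 0.0], [0.682, -0.037, 0.0], [0.6317, -0.031, 0.0]]
```

Emit:
carry_out(
  motion=[20,60,-0.5,0,40,118.5,-0.5,0,100,121,0,0,140,121,0,0,160,121,0,0],
  claw=0.35,
)

```text
time: 11.65
tcp_pos: [0.6731, -0.0068, 0.0376]
eef_rot: [0.705, 0.039, 0.707, -0.039]
wrist_force: [0.2, 0.0, 0.9]
width: 0.0594
```

```bash
python3 - <<'E'
from meas import *
goto(.661,-.006,.004,np.radians(-6.8))
E
```

```text
shift [ 33.6  -0.6 -12. ] turn 0.008 jaw yaw -0.111 q6 0.07 tilt [-0.003  0.    -1.   ] t 11.65
```

Emit:
carry_out(
  motion=[0,-0.6,-12,0.006,10,-0.6,-12,0.006,25,-0.6,-12,0.006,33,-0.6,-12,0.006,33,-0.6,-12,0.006],
)

```text
time: 12.28
tcp_pos: [0.6619, -0.0063, 0.0061]
eef_rot: [0.706, 0.042, 0.706, -0.042]
wrist_force: [-0.8, 0.5, -0.1]
width: 0.0593
```

Emit:
carry_out(
  motion=[0,0,0,0,0,0,0,0,0,0,0,0,0,0,0,0,0,0,0,0],
  claw=1,
  squeeze=20,
)

```text
time: 12.9
tcp_pos: [0.6624, -0.0063, 0.0071]
eef_rot: [0.706, 0.042, 0.706, -0.042]
wrist_force: [-0.2, -0.9, 5.8]
width: 0.0442
```

Emit:
carry_out(
  motion=[-40,0,0,0,-100,0,0,0,-150,0,0,0,-150,0,0,0,-150,0,0,0],
)

```text
time: 13.52
tcp_pos: [0.6615, -0.0063, 0.1559]
eef_rot: [0.705, 0.042, 0.706, -0.042]
wrist_force: [0.2, -0.1, -1.6]
width: 0.0439
```

```bash
python3 - <<'E'
from meas import *
goto(.74,.25,.25,np.radians(96.15))
cal=manip.get_calibration("wrist"); im=manip.camera("wrist"); cv2.imwrite("pics/w6.png",im); np.savez("w6.npz",**cal)
E
```

```text
shift [-94.2 263.7  47.5] turn 1.345 jaw yaw -0.119 q6 0.07 tilt [-0.001  0.    -1.   ] t 13.53
```

View pics/w6.png

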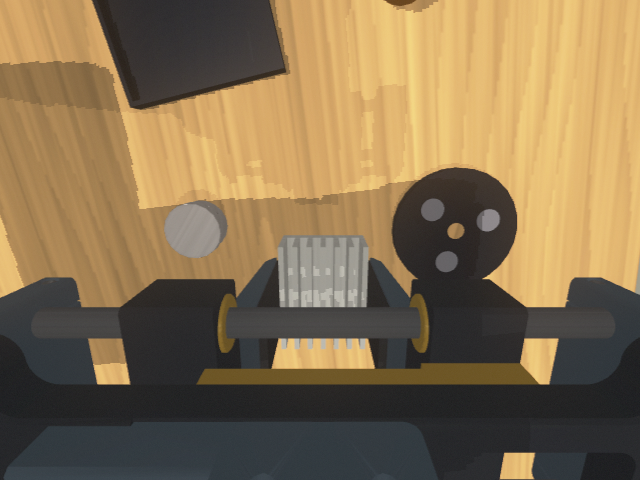

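```bash
python3 - <<'E'
from meas import *
cal=dict(np.load("w6.npz")); im=cv2.imread("pics/w6.png").astype(int); p,R,o=tool()
print([ (r,im[r,[312,335]].sum(1).tolist()) for r in range(232,256,1)])
for v in (235,236,237,238,246,248,250):
    for dz in (-.006,.018): 
        X=ray(cal,[[322,v]],p[2]+dz)[0]; print(v,dz,((X-p)@R*1000).round(1))
E
```

```text
[(232, [381, 408]), (233, [383, 412]), (234, [388, 412]), (235, [375, 381]), (236, [374, 374]), (237, [372, 371]), (238, [408, 379]), (239, [398, 367]), (240, [399, 378]), (241, [399, 377]), (242, [396, 373]), (243, [396, 370]), (244, [397, 371]), (245, [398, 366]), (246, [399, 376]), (247, [412, 430]), (248, [407, 453]), (249, [409, 451]), (250, [391, 452]), (251, [389, 451]), (252, [394, 451]), (253, [394, 450]), (254, [391, 453]), (255, [393, 451])]
235 -0.006 [ 6.  28.   0.3]
235 0.018 [-18.   34.    0.3]
236 -0.006 [ 6.  27.5  0.3]
236 0.018 [-18.   33.5   0.3]
237 -0.006 [ 6.  26.9  0.3]
237 0.018 [-18.   33.    0.3]
238 -0.006 [ 6.  26.3  0.3]
238 0.018 [-18.   32.5   0.3]
246 -0.006 [ 6.  21.7  0.3]
246 0.018 [-18.   28.6   0.3]
248 -0.006 [ 6.  20.5  0.3]
248 0.018 [-18.   27.5   0.3]
250 -0.006 [ 6.  19.4  0.3]
250 0.018 [-18.   26.5   0.3]
```

Emit:
carry_out(
  motion=[-94,276,26,-1.797,-94,276,26,-1.797,-94,276,26,-1.797,-94,276,26,-1.797,-94,276,26,-1.797],
)

```text
time: 14.2
tcp_pos: [0.7203, 0.2671, 0.2494]
eef_rot: [0.647, -0.284, 0.648, 0.284]
wrist_force: [0.1, -0.4, -1.6]
width: 0.0437
```

```bash
python3 - <<'E'
from h import *
goto(.72,.265,.25,np.radians(96.15))
E
```

```text
shift [-0.6 -1.2 -1.8] turn -0.852 jaw yaw 0.826 q6 -0.5 tilt [-0.002 -0.001 -1.   ] t 14.2
```

Emit:
carry_out(
  motion=[0,0,0,-0.852,0,0,0,-0.852,0,0,0,-0.852,0,0,0,-0.852,0,0,0,-0.852],
)

```text
time: 14.82
tcp_pos: [0.7199, 0.2644, 0.2481]
eef_rot: [0.472, -0.525, 0.474, 0.526]
wrist_force: [-0.4, -0.4, -1.3]
width: 0.0439
```

```bash
python3 - <<'E'
from h import *
goto(.5615,.2645,.25,np.radians(96.15))
cal=manip.get_calibration("wrist"); im=manip.camera("wrist"); cv2.imwrite("pics/w7.png",im); np.savez("w7.npz",**cal)
E
```

```text
shift [ -1.4 157.5  16.6] turn -0.002 jaw yaw 1.676 q6 -1.35 tilt [-0.003 -0.001 -1.   ] t 14.82
```

View pics/w7.png

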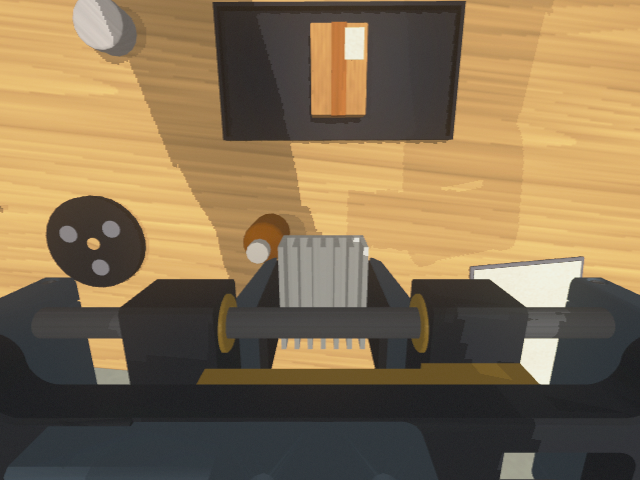

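```bash
cat > cart.py <<'E'
from tray import *
def cartfit(n,box,sb=110,z=.032):
    im=cv2.imread(f"pics/{n}.png"); cal=dict(np.load(n+".npz"))
    v=cv2.resize(im.max(2),None,fx=4,fy=4,interpolation=cv2.INTER_CUBIC)
    m=reg(((v>sb)*255).astype(np.uint8),*box); c,r=quad(m); r=cv2.minAreaRect(cv2.convexHull(c)); b=U(cv2.boxPoints(r)); print(b.round(1).tolist()); rep("carton",ray(cal,b,z)); return ray(cal,b,z)
E
python3 - <<'E'
from cart import *
cartfit("w7",(290,10,390,130))
im=cv2.imread("pics/w7.png"); cal=dict(np.load("w7.npz")); s=S(im)
v=cv2.resize(im.max(2),None,fx=4,fy=4,interpolation=cv2.INTER_CUBIC)
m=reg((((s<85)&(v<110))*255).astype(np.uint8),200,0,480,160)
c,_=quad(m); c=U(c[:,0]); c=c[c[:,1]>.5];sides(c,cal,(-cal["R"].T@cal["t"])[:2],np.radians(6.15),np.array([.559,.265]))
E
```

```text
[[309.3999938964844, 20.899999618530273], [368.1000061035156, 20.899999618530273], [368.1000061035156, 115.4000015258789], [309.3999938964844, 115.4000015258789]]
carton cen [0.5616 0.2643] edges [(60.5, 96.0), (91.6, 8.0), (64.7, 96.0), (91.5, 5.4)]
+x True ang 6.11 off mm 72.2 782
-x False ang 6.25 off mm -66.8 862
+y False ang 6.19 off mm 132.5 397
-y False ang 6.19 off mm -134.2 395
widths 139.02698039162192 266.68302928706214 centre [0.5618 0.2645]
```

Emit:
carry_out(
  motion=[0,60,8,0,0,120,16.6,0,40,157.5,16.6,0,100,157.5,16.6,0,150,157.5,16.6,0],
)

```text
time: 15.5
tcp_pos: [0.5608, 0.2651, 0.0979]
eef_rot: [0.474, -0.524, 0.475, 0.524]
wrist_force: [0.8, 1.0, -1.6]
width: 0.0445
```

```bash
python3 - <<'E'
from h import *
goto(.5616,.2644,.04,np.radians(96.15))
E
```

```text
shift [57.9 -0.9 -0.7] turn -0.009 jaw yaw 1.669 q6 -1.27 tilt [-0.002 -0.001 -1.   ] t 15.5
```

Emit:
carry_out(
  motion=[25,-0.8,-0.6,-0.008,45,-0.8,-0.6,-0.008,55,-0.8,-0.6,-0.008,57,-0.8,-0.6,-0.008,58,-0.8,-0.6,-0.008],
)

```text
time: 16.12
tcp_pos: [0.5636, 0.2652, 0.0435]
eef_rot: [-0.473, 0.526, -0.472, -0.526]
wrist_force: [-0.2, -0.3, -0.7]
width: 0.044
```

Emit:
carry_out(
  motion=[0.5,0,0,0,1,0,0,0,1.5,0,0,0,1.5,0,0,0,1.5,0,0,0],
)

```text
time: 16.75
tcp_pos: [0.5631, 0.265, 0.0413]
eef_rot: [-0.472, 0.526, -0.472, -0.526]
wrist_force: [-0.3, -0.6, -2.3]
width: 0.0439
```

```bash
python3 - <<'E'
from h import *
goto(.5616,.2644,.04,np.radians(96.15)); print(tool()[2]["wrist_force"],tool()[0])
E
```

```text
shift [ 1.3  1.6 -0.4] turn 0.001 jaw yaw 1.679 q6 -1.28 tilt [ 0.  0. -1.] t 16.75
[-0.26556179 -0.64103236 -2.34350101] [0.5631321  0.26500201 0.04133177]
```

Emit:
carry_out(
  motion=[0,1.5,-0.4,0,1,1.5,-0.4,0,1.5,1.5,-0.4,0,2,1.5,-0.4,0,2,1.5,-0.4,0],
)

```text
time: 17.38
tcp_pos: [0.5617, 0.2644, 0.0392]
eef_rot: [0.472, -0.526, 0.472, 0.526]
wrist_force: [-0.2, -0.7, -1.4]
width: 0.0438
```

```bash
python3 - <<'E'
from h import *
goto(.5616,.2644,.038,np.radians(96.15)); print(tool()[2]["wrist_force"],tool()[0])
E
```

```text
shift [1.2 0.1 0. ] turn 0.001 jaw yaw 1.679 q6 -1.28 tilt [-0. -0. -1.] t 17.38
[-0.22873741 -0.70676723 -1.42583881] [0.56166017 0.26439723 0.03922642]
```

Nearly in contact; a little lower, then release.

Emit:
carry_out(
  motion=[0.5,0,0,0,1,0,0,0,1.3,0,0,0,1.3,0,0,0,1.3,0,0,0],
)

```text
time: 18.0
tcp_pos: [0.5618, 0.2644, 0.0391]
eef_rot: [0.472, -0.526, 0.472, 0.526]
wrist_force: [-8.0, -2.5, 19.0]
width: 0.044
```

Emit:
carry_out(
  motion=[0,0,0,0,0,0,0,0,0,0,0,0,-40,0,0,0,-100,0,0,0],
  claw=0.2,
)

```text
time: 18.62
tcp_pos: [0.5606, 0.2639, 0.1375]
eef_rot: [0.471, -0.526, 0.473, 0.527]
wrist_force: [0.6, 0.1, -0.2]
width: 0.0726
```

```bash
python3 - <<'E'
from h import *
goto(.45,-.05,.25,np.radians(8))
cv2.imwrite("pics/top1.png",manip.camera("top"))
E
```

```text
shift [-111.7  144.2 -300.3] turn 1.539 jaw yaw 1.679 q6 -1.28 tilt [-0.003 -0.001 -1.   ] t 18.62
```

```bash
python3 - <<'E'
from h import *
goto(.55,-.45,.36,np.radians(9))
E
```

```text
shift [-215.6   90.4 -709.5] turn 1.522 jaw yaw 1.679 q6 -1.28 tilt [ 0.006  0.003 -1.   ] t 18.68
```

View pics/top1.png

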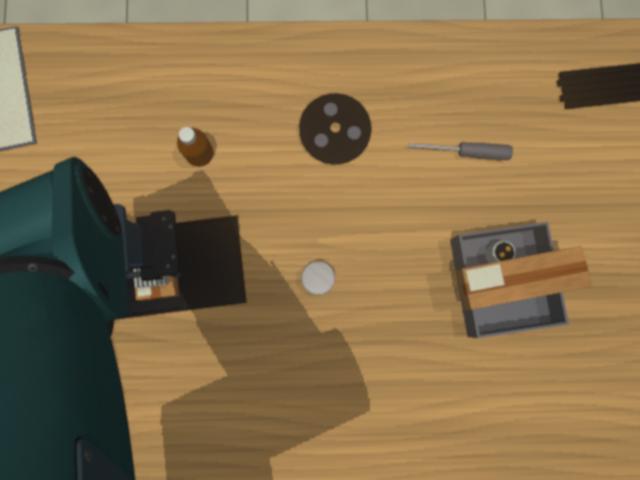

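Emit:
carry_out(
  motion=[-60,0,0,0,-216,90,-709,1.522,-216,90,-709,1.522,-216,90,-709,1.522,-216,90,-709,1.522],
  claw=0,
)

```text
time: 19.3
tcp_pos: [0.557, 0.0184, 0.2519]
eef_rot: [0.633, -0.315, 0.633, 0.315]
wrist_force: [0.7, 0.5, 0.8]
width: 0.0914
```

```bash
python3 - <<'E'
from h import *
goto(.55,-.45,.36,np.radians(9))
E
```

```text
shift [-108.2 -277.1 -377.7] turn 0.766 jaw yaw 0.923 q6 -0.93 tilt [ 0.  0. -1.] t 19.3
```

Emit:
carry_out(
  motion=[-108,-277,-378,0.766,-108,-277,-378,0.766,-108,-277,-378,0.766,-108,-277,-378,0.766,-108,-277,-378,0.766],
)

```text
time: 19.92
tcp_pos: [0.554, -0.2864, 0.322]
eef_rot: [0.705, -0.056, 0.705, 0.056]
wrist_force: [1.1, -0.5, 0.7]
width: 0.0908
```

```bash
python3 - <<'E'
from h import *
goto(.55,-.45,.36,np.radians(9))
E
```

```text
shift [ -38.  -160.9  -30. ] turn 0.003 jaw yaw 0.16 q6 -0.67 tilt [ 0. -0. -1.] t 19.93
```

Emit:
carry_out(
  motion=[-38,-161,-30,0,-38,-161,-30,0,-38,-161,-30,0,-38,-161,-30,0,-38,-161,-30,0],
)

```text
time: 20.55
tcp_pos: [0.5508, -0.4475, 0.3589]
eef_rot: [0.705, -0.057, 0.705, 0.058]
wrist_force: [-0.2, 0.7, -0.1]
width: 0.0909
```

```bash
python3 - <<'E'
from h import *
goto(.55,-.45,.36,np.radians(9))
cal=manip.get_calibration("wrist"); im=manip.camera("wrist"); cv2.imwrite("pics/w8.png",im); np.savez("w8.npz",**cal)
print(-cal["R"].T@cal["t"])
v=cv2.resize(im[0:260,180:480],None,fx=2.5,fy=2.5,interpolation=cv2.INTER_CUBIC);cv2.imwrite("pics/w8c.png",v[:600])
E
```

```text
shift [-1.1 -2.3 -1.2] turn 0.006 jaw yaw 0.163 q6 -0.88 tilt [-0.001  0.001 -1.   ] t 20.55
[ 0.5392206  -0.37624566  0.53008449]
```

View pics/w8c.png

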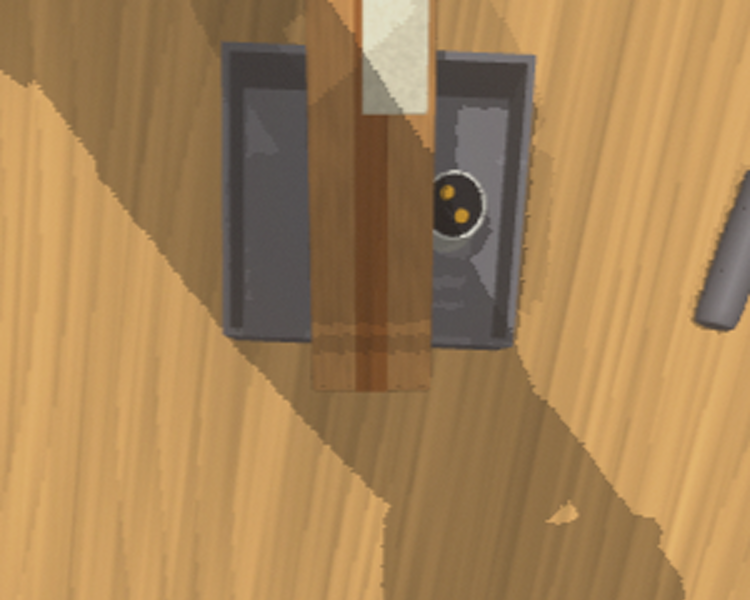

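```bash
python3 - <<'E'
from meas import *
cal=dict(np.load("w8.npz"))
f=lambda q:np.array(q)/2.5+[179.8,-.2]
rep("bin z58",ray(cal,f([[222,43],[535,56],[513,347],[224,339]]),.058))
B=ray(cal,f([[308,100],[312,380],[436,100],[430,380]]),.098); print(B.round(4).tolist())
e1=B[1]-B[0];e2=B[3]-B[2];print(np.degrees(np.arctan2(-e1[1],-e1[0])),np.degrees(np.arctan2(-e2[1],-e2[0])))
B=ray(cal,f([[312,390],[431,390]]),.098);print("end",B.mean(0),B)
print("cap top z46+4",ray(cal,f([[457,204]]),.046))
print("tcp px",proj(cal,[tool()[0]]))
E
```

```text
bin z58 cen [ 0.5332 -0.2859] edges [(157.0, 7.2), (139.8, 97.6), (157.5, 7.8), (141.4, 97.3)]
[[0.4964, -0.2554, 0.098], [0.5168, -0.3795, 0.098], [0.5551, -0.2458, 0.098], [0.5755, -0.3699, 0.098]]
99.34470457538058 99.3324029031993
end [ 0.54723762 -0.37948258  0.098     ] [[ 0.51753838 -0.38435105  0.098     ]
 [ 0.57693685 -0.37461411  0.098     ]]
cap top z46+4 [[ 0.57741672 -0.27709356  0.046     ]]
tcp px [[322.65069367 285.97419906]]
```

```bash
python3 - <<'E'
from h import *
goto(.5326,-.2907,.16,np.radians(9.34))
E
```

```text
shift [199.1 157.1   7.5] turn 0.0 jaw yaw 0.163 q6 -0.88 tilt [-0.001  0.001 -1.   ] t 20.6
```

Emit:
carry_out(
  motion=[55,40,2,0,90,80,4,0,130,120,6,0,170,157,7.5,0,199,157,7.5,0],
)

```text
time: 21.22
tcp_pos: [0.5319, -0.2882, 0.1589]
eef_rot: [0.704, -0.058, 0.705, 0.059]
wrist_force: [1.1, -0.8, 0.4]
width: 0.0912
```

```bash
python3 - <<'E'
from h import *
goto(.5326,-.2907,.064,np.radians(9.34))
cal=manip.get_calibration("wrist"); im=manip.camera("wrist"); cv2.imwrite("pics/w9.png",im); np.savez("w9.npz",**cal)
E
```

```text
shift [94.9 -2.7  0.4] turn 0.003 jaw yaw 0.166 q6 -0.7 tilt [-0.002  0.001 -1.   ] t 21.23
```

View pics/w9.png

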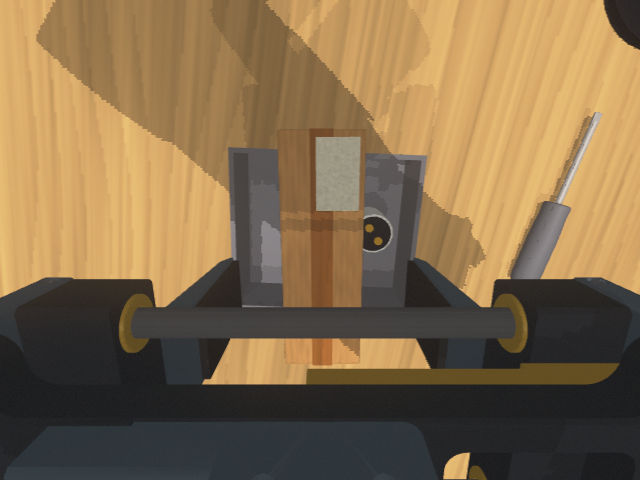

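```bash
python3 - <<'E'
from h import *
cal=dict(np.load("w9.npz"))
B=ray(cal,[[278.5,129],[364.5,129.5],[360,362.5],[285,362.5]],.098); print(B.round(4).tolist(), B.mean(0), np.linalg.norm(B[0]-B[3]))
E
```

```text
[[0.4887, -0.2071, 0.098], [0.5452, -0.198, 0.098], [0.5767, -0.3733, 0.098], [0.5172, -0.3832, 0.098]] [ 0.53193815 -0.29038613  0.098     ] 0.17841670191066353
```

Emit:
carry_out(
  motion=[30,-2.7,0.4,0,60,-2.7,0.4,0,80,-2.7,0.4,0,95,-2.7,0.4,0,95,-2.7,0.4,0],
)

```text
time: 21.9
tcp_pos: [0.5334, -0.2943, 0.065]
eef_rot: [0.704, -0.057, 0.705, 0.058]
wrist_force: [0.3, -0.1, -0.3]
width: 0.0913
```

Emit:
carry_out(
  motion=[0,0,0,0,0,0,0,0,0,0,0,0,0,0,0,0,0,0,0,0],
  claw=1,
  squeeze=30,
)

```text
time: 22.52
tcp_pos: [0.5338, -0.2946, 0.0659]
eef_rot: [0.705, -0.058, 0.705, 0.058]
wrist_force: [-1.4, 1.2, 6.1]
width: 0.06
```

```bash
python3 - <<'E'
from h import *
goto(.442,-.10,.12,np.radians(9.34))
E
```

```text
shift [-54.1 206.9 -59. ] turn 0.0 jaw yaw 0.163 q6 -0.71 tilt [ 0. -0. -1.] t 22.52
```

Emit:
carry_out(
  motion=[-40,0,0,0,-54,40,-10,0,-54,95,-25,0,-54,150,-45,0,-54,207,-59,0],
)

```text
time: 23.15
tcp_pos: [0.4405, -0.0985, 0.1193]
eef_rot: [0.705, -0.057, 0.705, 0.057]
wrist_force: [0.9, 0.9, -2.7]
width: 0.0596
```

```bash
python3 - <<'E'
from h import *
goto(.442,-.10,.008,np.radians(9.34))
E
```

```text
shift [111.3  -1.8   1.3] turn -0.001 jaw yaw 0.162 q6 -0.43 tilt [-0.  0. -1.] t 23.15
```

Emit:
carry_out(
  motion=[40,0,0,0,80,0,0,0,100,0,0,0,108,0,0,0,110,0,0,0],
)

```text
time: 23.78
tcp_pos: [0.4419, -0.0999, 0.0095]
eef_rot: [0.705, -0.057, 0.705, 0.058]
wrist_force: [-0.2, 0.4, -2.9]
width: 0.0596
```

Emit:
carry_out(
  motion=[0.5,0,0,0,1,0,0,0,1.5,0,0,0,1.5,0,0,0,1.5,0,0,0],
)

```text
time: 24.4
tcp_pos: [0.4419, -0.0998, 0.0081]
eef_rot: [0.705, -0.058, 0.705, 0.058]
wrist_force: [0.2, 0.2, -2.9]
width: 0.0598
```

Emit:
carry_out(
  motion=[0.5,0,0,0,1,0,0,0,1.5,0,0,0,1.5,0,0,0,1.5,0,0,0],
)

```text
time: 25.02
tcp_pos: [0.4419, -0.0999, 0.0075]
eef_rot: [0.705, -0.058, 0.705, 0.058]
wrist_force: [-9.5, 1.6, 33.3]
width: 0.0601
```

Emit:
carry_out(
  motion=[0,0,0,0,0,0,0,0,0,0,0,0,-40,0,0,0,-100,0,0,0],
  claw=0,
)

```text
time: 25.65
tcp_pos: [0.4407, -0.0995, 0.1065]
eef_rot: [0.704, -0.057, 0.706, 0.058]
wrist_force: [0.6, 0.4, 1.1]
width: 0.0916
```

```bash
python3 - <<'E'
from h import *
goto(.555,-.43,.30,np.radians(7.5))
E
```

```text
shift [-194.2 -344.3   58.5] turn 0.032 jaw yaw 0.163 q6 -0.44 tilt [-0.003  0.001 -1.   ] t 25.65
```

Emit:
carry_out(
  motion=[-60,0,0,0,-120,-40,10,0.032,-194,-344,58,0.032,-194,-344,58,0.032,-194,-344,58,0.032],
)

```text
time: 26.28
tcp_pos: [0.5135, -0.3063, 0.2663]
eef_rot: [0.706, -0.046, 0.706, 0.046]
wrist_force: [0.4, 0.9, 0.4]
width: 0.0914
```

```bash
python3 - <<'E'
from h import *
goto(.555,-.43,.30,np.radians(7.5))
E
```

```text
shift [ -33.7 -128.1   25. ] turn 0.0 jaw yaw 0.131 q6 -0.71 tilt [ 0. -0. -1.] t 26.27
```

Emit:
carry_out(
  motion=[-34,-124,24,0,-34,-124,24,0,-34,-124,24,0,-34,-124,24,0,-34,-124,24,0],
)

```text
time: 26.9
tcp_pos: [0.5527, -0.4228, 0.2991]
eef_rot: [0.705, -0.046, 0.706, 0.047]
wrist_force: [0.3, 0.7, 0.1]
width: 0.091
```

```bash
python3 - <<'E'
from h import *
goto(.555,-.43,.30,np.radians(7.5))
cal=manip.get_calibration("wrist"); im=manip.camera("wrist"); cv2.imwrite("pics/w10.png",im); np.savez("w10.npz",**cal)
print(-cal["R"].T@cal["t"])
v=cv2.resize(im[0:260,180:480],None,fx=2.5,fy=2.5,interpolation=cv2.INTER_CUBIC);cv2.imwrite("pics/w10c.png",v[:600])
cv2.imwrite("pics/top2.png",manip.camera("top"))
E
```

```text
shift [-0.9 -7.4  1.3] turn 0.001 jaw yaw 0.132 q6 -0.82 tilt [-0.001  0.001 -1.   ] t 26.9
[ 0.54349663 -0.35122048  0.47030618]
```

View pics/w10c.png

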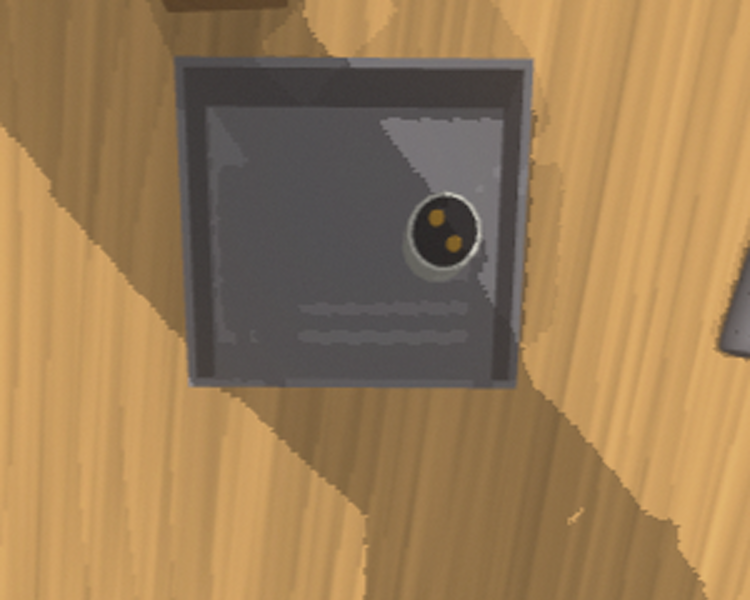

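View pics/top2.png

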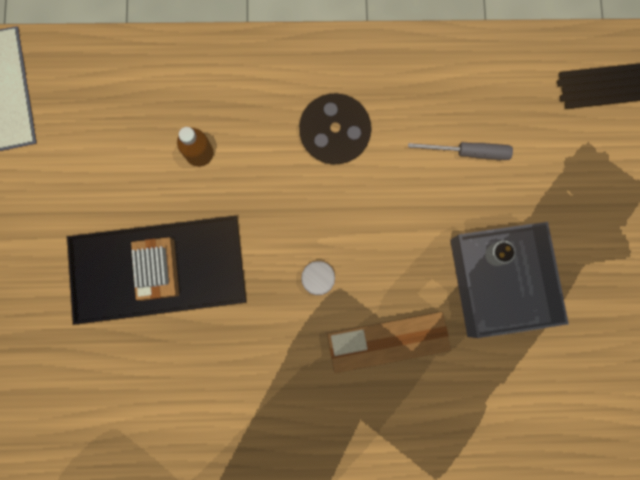

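```bash
python3 - <<'E'
from meas import *
cal=dict(np.load("w10.npz")); f=lambda q:np.array(q)/2.5+[179.8,-.2]
rep("bin",ray(cal,f([[176,58],[532,60],[517,387],[190,386]]),.058))
E=ray(cal,f([[409,231],[481,231],[445,193],[445,269]]),.046); print(E.round(4).tolist(),E[:2].mean(0),E[2:].mean(0),np.linalg.norm(E[0]-E[1]),np.linalg.norm(E[2]-E[3]))
im=cv2.imread("pics/w10.png"); s=im.max(2); sb=S(im)
# fit with ring mask: bright low-sat
v=cv2.resize(im.min(2),None,fx=4,fy=4,interpolation=cv2.INTER_CUBIC)
B=ray(cal,f([[437,217],[454,243]]),.05);print("terminals",B.mean(0))
goto(*E.mean(0)[:2],.1,np.radians(7.5))
# bin from inside floor
rep("floor",ray(cal,f([[206,107],[503,107],[492,380],[215,380]]),.004))
E
```

```text
bin cen [ 0.5332 -0.285 ] edges [(156.2, 7.3), (139.0, 97.7), (157.7, 7.4), (139.2, 97.1)]
[[0.5589, -0.2799, 0.046], [0.5927, -0.2754, 0.046], [0.5732, -0.2614, 0.046], [0.5784, -0.2943, 0.046]] [ 0.575783   -0.27766758  0.046     ] [ 0.57581149 -0.27784754  0.046     ] 0.03412814905713658 0.03332043021783031
terminals [ 0.57566061 -0.27792048  0.05      ]
shift [199.5 140.9  41.8] turn 0.001 jaw yaw 0.132 q6 -0.82 tilt [-0.  0. -1.] t 27.0
floor cen [ 0.5331 -0.2852] edges [(149.4, 7.5), (132.6, 97.5), (150.7, 7.5), (132.6, 96.9)]
```

Emit:
carry_out(
  motion=[30,30,10,1.574,60,60,20,1.574,100,100,30,1.574,150,141,42,1.574,180,141,42,1.574],
  claw=0.4,
)

```text
time: 27.62
tcp_pos: [0.5757, -0.2755, 0.1179]
eef_rot: [0.649, 0.279, 0.651, -0.278]
wrist_force: [0.3, 0.1, 0.3]
width: 0.0551
```

```bash
python3 - <<'E'
from h import *
goto(.5758,-.2778,.09,np.radians(-82.6))
E
```

```text
shift [27.9 -1.5  1.7] turn 0.632 jaw yaw -0.81 q6 0.33 tilt [-0.002  0.001 -1.   ] t 27.62
```

Emit:
carry_out(
  motion=[0,-1.5,1.7,0.632,0,-1.5,1.7,0.632,5,-1.5,1.7,0.632,28,-1.5,1.7,0.632,38,-1.5,1.7,0.632],
)

```text
time: 28.25
tcp_pos: [0.5759, -0.2803, 0.0808]
eef_rot: [0.532, 0.465, 0.533, -0.466]
wrist_force: [0.7, -0.3, 0.0]
width: 0.055
```

```bash
python3 - <<'E'
from h import *
goto(.5758,-.2778,.014,np.radians(-82.6))
cal=manip.get_calibration("wrist"); im=manip.camera("wrist"); cv2.imwrite("pics/w11.png",im); np.savez("w11.npz",**cal)
E
```

```text
shift [66.8  0.3 -2.4] turn 0.004 jaw yaw -1.437 q6 0.95 tilt [-0.001  0.001 -1.   ] t 28.25
```

View pics/w11.png

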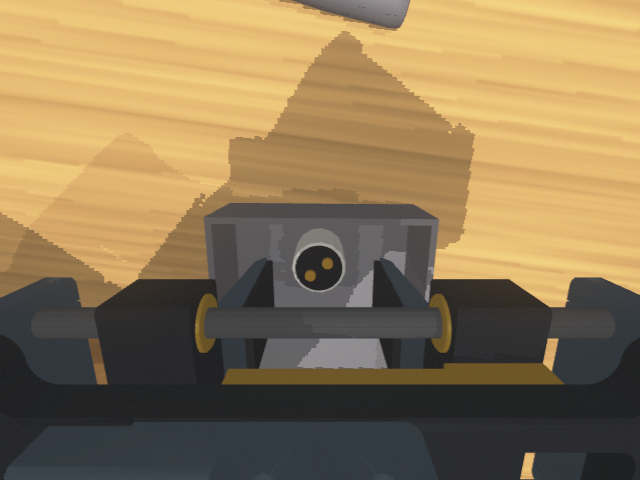

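```bash
python3 - <<'E'
from h import *
cal=dict(np.load("w11.npz")); print(ray(cal,[[318,267.5],[293,267.5],[345,267.5],[318,243],[318,292]],.046).round(4).tolist())
E
```

```text
[[0.575, -0.2776, 0.046], [0.5729, -0.2613, 0.046], [0.5774, -0.2952, 0.046], [0.5916, -0.2754, 0.046], [0.5578, -0.2798, 0.046]]
```

Emit:
carry_out(
  motion=[25,0.3,-1.5,0,45,0.3,-1.5,0,58,0.3,-1.5,0,64,0.3,-1.5,0,66,0.3,-1.5,0],
)

```text
time: 28.92
tcp_pos: [0.5767, -0.2797, 0.0157]
eef_rot: [0.532, 0.466, 0.532, -0.466]
wrist_force: [-0.4, -0.4, 0.1]
width: 0.0548
```

Emit:
carry_out(
  motion=[0,0,0,0,0,0,0,0,0,0,0,0,0,0,0,0,0,0,0,0],
  claw=1,
  squeeze=20,
)

```text
time: 29.55
tcp_pos: [0.5769, -0.2798, 0.0162]
eef_rot: [0.532, 0.466, 0.532, -0.466]
wrist_force: [-1.6, 0.3, 6.7]
width: 0.0352
```

Emit:
carry_out(
  motion=[-30,0,0,0,-80,0,0,0,-140,0,0,0,-190,0,0,0,-200,0,0,0],
)

```text
time: 30.18
tcp_pos: [0.5779, -0.2804, 0.2194]
eef_rot: [0.534, 0.466, 0.53, -0.465]
wrist_force: [0.5, -0.7, -1.9]
width: 0.0353
```

```bash
python3 - <<'E'
from h import *
goto(.553,.10,.25,np.radians(6.15))
cal=manip.get_calibration("wrist"); im=manip.camera("wrist"); cv2.imwrite("pics/w12.png",im); np.savez("w12.npz",**cal)
E
```

```text
shift [ -31.7   25.6 -380.2] turn -1.546 jaw yaw -1.438 q6 0.95 tilt [ 0.005 -0.002 -1.   ] t 30.18
```

View pics/w12.png

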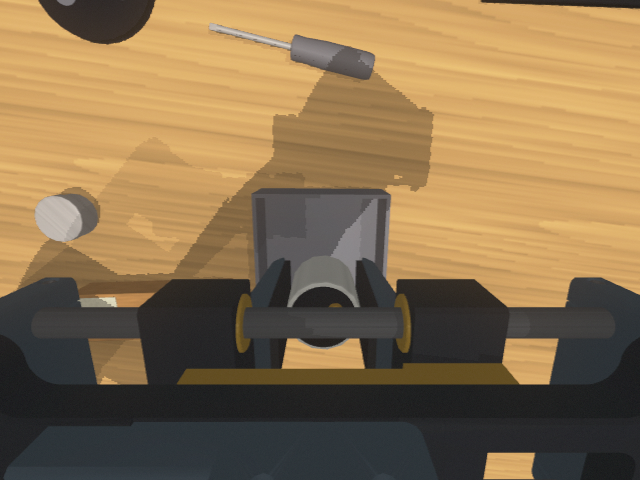

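```bash
python3 - <<'E'
from h import *
cal=dict(np.load("w12.npz")); p,R,o=tool()
for v,dz in((256,-.012),(257,-.012),(286,.030),(347,.030)): print(v,((ray(cal,[[323,v]],p[2]+dz)[0]-p)@R*1000).round(1))
E
```

```text
256 [12.  14.9  0.8]
257 [12.  14.3  0.8]
286 [-30.   13.7   0.7]
347 [-30.1 -18.1   0.7]
```

Emit:
carry_out(
  motion=[-32,26,-380,-1.546,-32,26,-380,-1.546,-32,26,-380,-1.546,-32,26,-380,-1.546,-32,26,-380,-1.546],
)

```text
time: 30.85
tcp_pos: [0.5554, 0.033, 0.2403]
eef_rot: [0.685, 0.173, 0.686, -0.173]
wrist_force: [0.4, -0.1, -1.3]
width: 0.0353
```

```bash
python3 - <<'E'
from h import *
goto(.553,.13,.25,np.radians(6.15))
E
```

```text
shift [ -9.7  84.2 -48.3] turn -0.602 jaw yaw -0.495 q6 0.51 tilt [-0.002 -0.    -1.   ] t 30.85
```

```bash
python3 - <<'E'
from h import *
goto(.5529,.346,.16,np.radians(6.15))
E
```

```text
shift [  80.2  274.3 -150.8] turn -0.602 jaw yaw -0.495 q6 0.51 tilt [-0.002 -0.    -1.   ] t 30.85
```

Emit:
carry_out(
  motion=[80,274,-151,-0.602,80,274,-151,-0.602,80,274,-151,-0.602,80,274,-151,-0.602,80,274,-151,-0.602],
)

```text
time: 31.48
tcp_pos: [0.5546, 0.3354, 0.1619]
eef_rot: [0.705, -0.036, 0.707, 0.036]
wrist_force: [1.0, -0.3, -0.5]
width: 0.0352
```

```bash
python3 - <<'E'
from h import *
goto(.5529,.346,.05,np.radians(6.15))
E
```

```text
shift [111.9  10.8  -0.4] turn -0.006 jaw yaw 0.102 q6 0.41 tilt [-0.002 -0.001 -1.   ] t 31.48
```

Emit:
carry_out(
  motion=[0,2,0,0,30,2,0,0,80,2,0,0,110,2,0,0,110,2,0,0],
)

```text
time: 32.1
tcp_pos: [0.5537, 0.3339, 0.0514]
eef_rot: [0.704, -0.036, 0.708, 0.035]
wrist_force: [0.1, -1.0, -0.8]
width: 0.0355
```

```bash
python3 - <<'E'
from h import *
goto(.5529,.346,.018,np.radians(6.15))
E
```

```text
shift [33.4 12.2  0.6] turn -0.007 jaw yaw 0.1 q6 0.41 tilt [-0.005 -0.003 -1.   ] t 32.1
```

Emit:
carry_out(
  motion=[0,12.2,0.6,-0.006,10,12.2,0.6,-0.006,20,12.2,0.6,-0.006,27,12.2,0.6,-0.006,30,12.2,0.6,-0.006],
)

```text
time: 32.72
tcp_pos: [0.5548, 0.3478, 0.0238]
eef_rot: [0.706, -0.038, 0.706, 0.038]
wrist_force: [-0.9, 0.9, 0.1]
width: 0.0355
```

```bash
python3 - <<'E'
from h import *
goto(.5529,.346,.016,np.radians(6.15));print(tool()[0])
E
```

```text
shift [ 7.8 -1.6 -2.1] turn -0.0 jaw yaw 0.107 q6 0.42 tilt [-0.001 -0.    -1.   ] t 32.73
[0.55477255 0.34783018 0.02381367]
```

Emit:
carry_out(
  motion=[0,-1.2,-1.6,0,1,-1.2,-1.6,0,3,-1.2,-1.6,0,5,-1.2,-1.6,0,5,-1.2,-1.6,0],
)

```text
time: 33.35
tcp_pos: [0.5535, 0.3467, 0.0193]
eef_rot: [0.706, -0.038, 0.706, 0.038]
wrist_force: [-1.0, 0.2, -0.0]
width: 0.0353
```

```bash
python3 - <<'E'
from h import *
goto(.5529,.346,.016,np.radians(6.15));print(tool()[0],tool()[2]["wrist_force"])
cal=manip.get_calibration("wrist"); im=manip.camera("wrist"); cv2.imwrite("pics/w13.png",im); np.savez("w13.npz",**cal)
cv2.imwrite("pics/side1.png",manip.camera("side"))
E
```

```text
shift [ 3.3 -0.6 -0.7] turn -0.0 jaw yaw 0.107 q6 0.42 tilt [-0. -0. -1.] t 33.35
[0.55349141 0.3466654  0.01927642] [-1.00450106  0.21436943 -0.01024957]
```

View pics/w13.png

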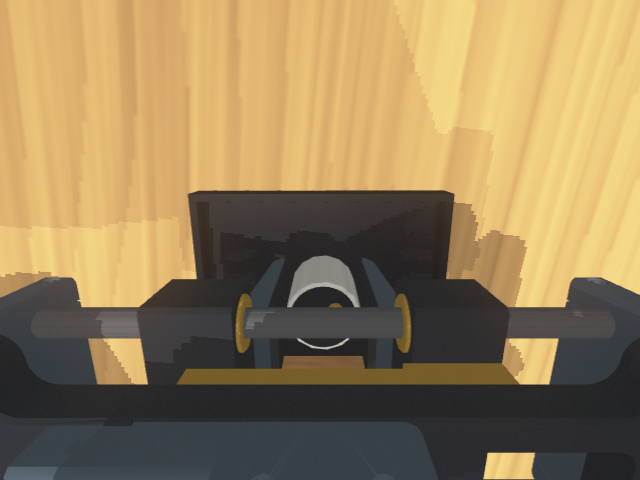

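View pics/side1.png

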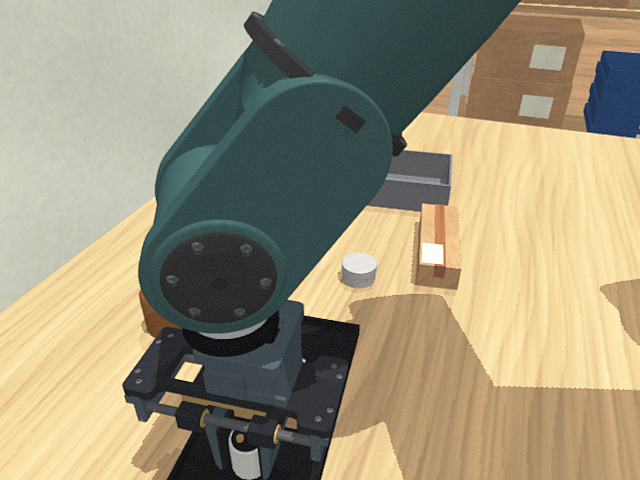

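Emit:
carry_out(
  motion=[1,-0.3,-0.5,0,2,-0.3,-0.5,0,2.7,-0.3,-0.5,0,2.7,-0.3,-0.5,0,2.7,-0.3,-0.5,0],
)

```text
time: 34.08
tcp_pos: [0.5531, 0.3464, 0.0168]
eef_rot: [0.706, -0.038, 0.706, 0.038]
wrist_force: [0.1, 0.8, -2.0]
width: 0.0351
```

```bash
python3 - <<'E'
from h import *
goto(.5529,.346,.016,np.radians(6.15));print(tool()[0],tool()[2]["wrist_force"])
E
```

```text
shift [ 0.8 -0.3 -0.3] turn -0.0 jaw yaw 0.107 q6 0.42 tilt [ 0.  0. -1.] t 34.08
[0.55311917 0.34635371 0.01677083] [ 0.11033646  0.75002594 -1.98517161]
```

Lower 1 mm, release gently with a modest opening, and rise.

Emit:
carry_out(
  motion=[0.5,0,0,0,0.9,0,0,0,0.9,0,0,0,0.9,0,0,0,0.9,0,0,0],
)

```text
time: 34.7
tcp_pos: [0.5532, 0.3464, 0.0162]
eef_rot: [0.706, -0.038, 0.706, 0.038]
wrist_force: [-2.5, -0.6, 5.1]
width: 0.0353
```

Emit:
carry_out(
  motion=[0,0,0,0,0,0,0,0,0,0,0,0,-30,0,0,0,-90,0,0,0],
  claw=0.3,
)

```text
time: 35.33
tcp_pos: [0.5517, 0.3455, 0.1047]
eef_rot: [0.705, -0.039, 0.707, 0.037]
wrist_force: [-0.2, 0.1, 0.4]
width: 0.0638
```

Emit:
carry_out(
  motion=[-60,-40,0,0,-110,-100,0,0,-110,-160,0,0,-110,-220,0,0,-110,-250,0,0],
)

```text
time: 35.95
tcp_pos: [0.5799, 0.0955, 0.2164]
eef_rot: [0.706, -0.038, 0.706, 0.038]
wrist_force: [0.8, 1.1, 0.1]
width: 0.0639
```

```bash
python3 - <<'E'
from h import *
p,_,_=tool();print(p)
cal=manip.get_calibration("wrist"); im=manip.camera("wrist"); cv2.imwrite("pics/w14.png",im); np.savez("w14.npz",**cal)
E
```

```text
[0.57985675 0.09553202 0.21638236]
```

View pics/w14.png

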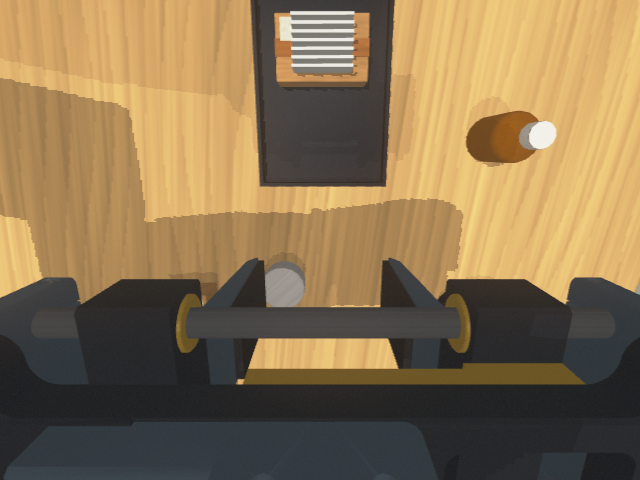

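```bash
python3 - <<'E'
from meas import *
cal=dict(np.load("w14.npz")); im=cv2.imread("pics/w14.png"); s=S(im)
low=((s<60)*255).astype(np.uint8)
c,r=quad(reg(low,262,250,310,308)); print("tin approx",ray(cal,[[285,287.5]],.03), U(c[:,0]).min(0),U(c[:,0]).max(0))
goto(.5398,.0102,.08,np.radians(6.15))
E
```

```text
tin approx [[0.54532923 0.01154426 0.03      ]] [261.625 260.875] [309.375 307.375]
shift [136.3 -77.2 -48.9] turn -0.002 jaw yaw 0.105 q6 0.01 tilt [ 0.001 -0.001 -1.   ] t 36.0
```

Emit:
carry_out(
  motion=[30,-50,-30,0,60,-77,-47,0,100,-77,-47,0,130,-77,-47,0,136,-77,-47,0],
  claw=0,
)

```text
time: 36.62
tcp_pos: [0.5402, 0.0162, 0.0783]
eef_rot: [0.705, -0.038, 0.707, 0.038]
wrist_force: [-0.0, -0.0, 0.1]
width: 0.0909
```

```bash
python3 - <<'E'
from meas import *
goto(.541,.0105,.006,np.radians(6.15))
cal=manip.get_calibration("wrist"); im=manip.camera("wrist"); cv2.imwrite("pics/w15.png",im); np.savez("w15.npz",**cal)
E
```

```text
shift [72.3 -5.8  0.4] turn -0.001 jaw yaw 0.107 q6 -0.12 tilt [-0.003  0.    -1.   ] t 36.62
```

View pics/w15.png

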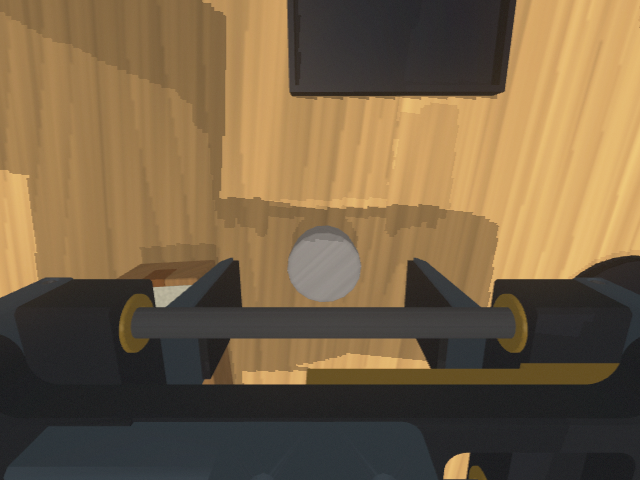

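```bash
python3 - <<'E'
from meas import *
cal=dict(np.load("w15.npz"));p,R,o=tool()
X=ray(cal,[[288,267],[360,267],[324,301.5],[324,232],[324,267]],.03); print(X.round(4).tolist()); print(((X-p)@R*1000).round(1).tolist())
E
```

```text
[[0.5167, 0.008, 0.03], [0.5669, 0.0134, 0.03], [0.5446, -0.0154, 0.03], [0.5391, 0.0358, 0.03], [0.5418, 0.0107, 0.03]]
[[48.8, -5.6, -24.6], [48.7, -5.6, 25.9], [48.8, -32.0, 0.6], [48.8, 19.6, 0.6], [48.8, -5.6, 0.6]]
```

Emit:
carry_out(
  motion=[0,-6,0.8,0,30,-6,0.8,0,55,-6,0.8,0,68,-6,0.8,0,71,-6,0.8,0],
)

```text
time: 37.3
tcp_pos: [0.5431, 0.0102, 0.0091]
eef_rot: [0.706, -0.038, 0.706, 0.038]
wrist_force: [-0.0, 0.0, 1.1]
width: 0.0908
```

```bash
python3 - <<'E'
from meas import *
goto(.5417,.0105,.006,np.radians(6.15))
E
```

```text
shift [ 3.1  0.4 -1.3] turn -0.0 jaw yaw 0.107 q6 -0.13 tilt [ 0. -0. -1.] t 37.3
```

Emit:
carry_out(
  motion=[1,0.3,-1,0,1,0.3,-1,0,1,0.3,-1,0,1,0.3,-1,0,1,0.3,-1,0],
  claw=1,
  squeeze=20,
)

```text
time: 37.92
tcp_pos: [0.5418, 0.0105, 0.0081]
eef_rot: [0.706, -0.038, 0.706, 0.038]
wrist_force: [-1.3, 0.7, 4.1]
width: 0.0513
```

```bash
python3 - <<'E'
from meas import *
p,R,o=tool();print(p,o["width"])
goto(.5703+.0003,.185,.15,np.radians(6.15))
E
```

```text
[0.54183035 0.01053244 0.00805681] 0.05130452247680887
shift [-141.9  170.4   47.3] turn -0.0 jaw yaw 0.107 q6 -0.13 tilt [ 0.  0. -1.] t 37.92
```

Emit:
carry_out(
  motion=[-40,0,0,0,-95,20,5,0,-110,75,20,0,-110,135,38,0,-110,170,47,0],
)

```text
time: 38.55
tcp_pos: [0.5706, 0.1871, 0.1183]
eef_rot: [0.706, -0.038, 0.706, 0.038]
wrist_force: [0.1, 0.3, -1.3]
width: 0.0516
```

Emit:
carry_out(
  motion=[0,0,0,0,0,0,0,0,0,0,0,0,20,0,0,0,40,0,0,0],
)

```text
time: 39.17
tcp_pos: [0.57, 0.184, 0.0762]
eef_rot: [0.706, -0.038, 0.706, 0.038]
wrist_force: [-0.5, -0.2, -1.3]
width: 0.0512
```

```bash
python3 - <<'E'
from meas import *
p,R,o=tool();print(p,o["width"])
goto(.5703,.185,.0125,np.radians(6.15))
cal=manip.get_calibration("wrist"); im=manip.camera("wrist"); cv2.imwrite("pics/w16.png",im); np.savez("w16.npz",**cal)
E
```

```text
[0.56996895 0.1839917  0.07621093] 0.05124188161678863
shift [63.7  1.   0.5] turn -0.001 jaw yaw 0.106 q6 0.17 tilt [-0. -0. -1.] t 39.17
```

View pics/w16.png

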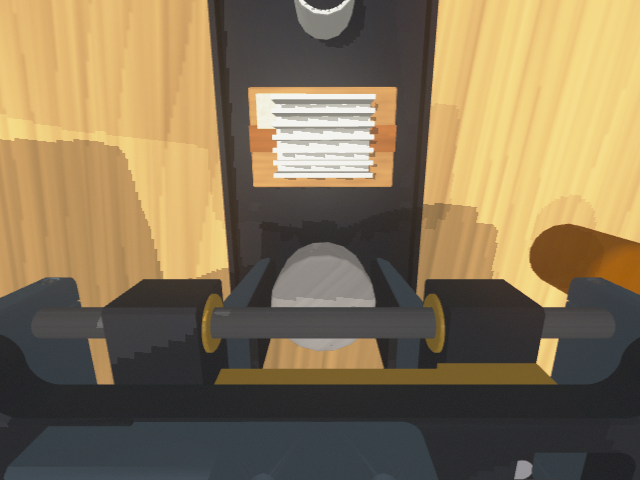

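```bash
python3 - <<'E'
from meas import *
cal=dict(np.load("w16.npz"));p,R,o=tool()
for v,dz in((243,-.008),(350,.022)): print(((ray(cal,[[323,v]],p[2]+dz)[0]-p)@R*1000).round(1))
E
```

```text
[ 8.  22.4  2.1]
[-22.  -27.2   1.9]
```

Emit:
carry_out(
  motion=[20,0.8,0.4,0,40,0.8,0.4,0,54,0.8,0.4,0,58,0.8,0.4,0,60,0.8,0.4,0],
)

```text
time: 39.85
tcp_pos: [0.5708, 0.1854, 0.0178]
eef_rot: [0.706, -0.038, 0.706, 0.038]
wrist_force: [0.3, 0.4, -1.7]
width: 0.0516
```

```bash
python3 - <<'E'
from meas import *
goto(.5703,.185,.0125,np.radians(6.15))
E
```

```text
shift [ 5.3 -0.4 -0.5] turn -0.0 jaw yaw 0.107 q6 0.17 tilt [ 0.  0. -1.] t 39.85
```

Emit:
carry_out(
  motion=[2,0.4,-0.4,0,4,0.4,-0.4,0,4.8,0.4,-0.4,0,4.8,0.4,-0.4,0,4.8,0.4,-0.4,0],
)

```text
time: 40.48
tcp_pos: [0.5702, 0.1858, 0.0131]
eef_rot: [0.706, -0.038, 0.706, 0.038]
wrist_force: [-0.5, -0.8, -0.3]
width: 0.0514
```

```bash
python3 - <<'E'
from meas import *
goto(.5703,.185,.0125,np.radians(6.15)); print(tool()[2]["wrist_force"],tool()[0])
E
```

```text
shift [ 0.6 -0.8  0. ] turn -0.0 jaw yaw 0.107 q6 0.17 tilt [ 0.  0. -1.] t 40.48
[-0.50565376 -0.77831578 -0.32481388] [0.57019645 0.18576869 0.01312661]
```

Emit:
carry_out(
  motion=[0.5,0,0,0,1,0,0,0,1.2,0,0,0,1.2,0,0,0,1.2,0,0,0],
)

```text
time: 41.1
tcp_pos: [0.5702, 0.1858, 0.0121]
eef_rot: [0.706, -0.038, 0.706, 0.038]
wrist_force: [-2.6, -1.3, 6.4]
width: 0.0517
```

Emit:
carry_out(
  motion=[0,0,0,0,0,0,0,0,0,0,0,0,-30,0,0,0,-90,0,0,0],
  claw=0.2,
)

```text
time: 41.72
tcp_pos: [0.5686, 0.1853, 0.1009]
eef_rot: [0.705, -0.038, 0.708, 0.037]
wrist_force: [0.5, 0.4, 1.3]
width: 0.0728
```

```bash
python3 - <<'E'
from meas import *
goto(.57,.09,.28,np.radians(6.15))
E
```

```text
shift [-179.   -95.    -9.6] turn -0.0 jaw yaw 0.107 q6 0.17 tilt [-0.004 -0.001 -1.   ] t 41.73
```

Emit:
carry_out(
  motion=[-60,-10,0,0,-120,-40,-5,0,-180,-70,-10,0,-235,-80,-10,0,-240,-80,-10,0],
  claw=0,
)

```text
time: 42.35
tcp_pos: [0.5704, 0.1045, 0.3466]
eef_rot: [0.709, -0.037, 0.704, 0.038]
wrist_force: [0.6, 0.4, -0.4]
width: 0.0913
```

```bash
python3 - <<'E'
from meas import *
p,R,o=tool();print(p)
cal=manip.get_calibration("wrist"); im=manip.camera("wrist"); cv2.imwrite("pics/w17.png",im); np.savez("w17.npz",**cal)
print(-cal["R"].T@cal["t"])
v=cv2.resize(im[0:240,180:500],None,fx=2.5,fy=2.5,interpolation=cv2.INTER_CUBIC);cv2.imwrite("pics/w17c.png",v)
E
```

```text
[0.57041944 0.10454657 0.34656269]
[0.56170046 0.17638832 0.51774564]
```

View pics/w17c.png

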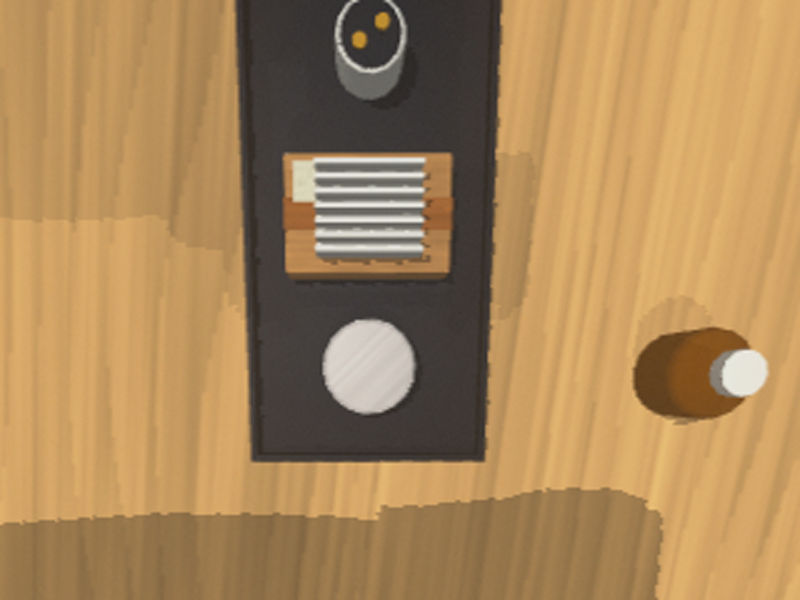

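```bash
cat > chk.py <<'E'
from meas import *
def T(cal,px,z,c0=np.array([.5617,.2645]),yaw=6.15):
    X=ray(cal,px,z)[:,:2]-c0; a=np.radians(yaw); return np.c_[X@[np.cos(a),np.sin(a)],X@[-np.sin(a),np.cos(a)]]*1000
E
python3 - <<'E'
from chk import *
cal=dict(np.load("w17.npz")); f=lambda q:np.array(q)/2.5+[179.8,-.2]
for n,q,z in(("cap LR,TB",[[335,35],[407,35],[371,-2],[371,72]],.046),("cap base",[[370,98]],.004),("tin",[[322,366],[416,366],[369,319],[369,414]],.034),
 ("sinktop L R top",[[315,200],[425,200],[370,158],[370,250]],.056),("carton LRTB",[[284,210],[452,210],[370,153],[370,272]],.032),("rim",[[237,60],[499,60],[252,440],[486,440],[369,460]],.016)):
    print(n,T(cal,f(q),z).round(1).tolist())
E
```

```text
cap LR,TB [[-16.5, 78.8], [19.4, 78.8], [1.4, 94.8], [1.5, 62.5]]
cap base [[1.9, 63.1]]
tin [[-25.4, -79.8], [27.4, -79.9], [0.9, -54.8], [1.0, -106.2]]
sinktop L R top [[-27.2, 1.5], [29.0, 1.4], [0.8, 20.9], [0.9, -22.3]]
carton LRTB [[-44.9, 1.2], [45.7, 1.1], [1.4, 28.9], [1.5, -30.1]]
rim [[-69.3, 77.6], [70.6, 77.7], [-68.3, -121.8], [71.3, -122.2], [1.5, -133.8]]
```

```bash
python3 - <<'E'
from meas import *
goto(.4412,-.0956,.12,np.radians(9.34))
E
```

```text
shift [ 224.1 -185.7 -150.1] turn -0.057 jaw yaw 0.106 q6 0.04 tilt [ 0.004  0.001 -1.   ] t 42.4
```

Emit:
carry_out(
  motion=[45,-40,-32,-0.057,90,-80,-64,-0.057,135,-120,-96,-0.057,180,-186,-150,-0.057,220,-186,-150,-0.057],
)

```text
time: 43.02
tcp_pos: [0.4429, -0.0893, 0.1337]
eef_rot: [0.705, -0.058, 0.705, 0.058]
wrist_force: [0.5, -0.9, -1.1]
width: 0.0913
```

Emit:
carry_out(
  motion=[0,0,0,0,0,0,0,0,0,0,0,0,0,0,0,0,0,0,0,0],
)

```text
time: 43.65
tcp_pos: [0.4448, -0.088, 0.1356]
eef_rot: [0.705, -0.058, 0.704, 0.058]
wrist_force: [0.6, -0.5, 0.8]
width: 0.0911
```

```bash
python3 - <<'E'
from meas import *
goto(.4412,-.0956,.008,np.radians(9.34))
cal=manip.get_calibration("wrist"); im=manip.camera("wrist"); cv2.imwrite("pics/w18.png",im); np.savez("w18.npz",**cal)
E
```

```text
shift [127.6  -6.8  -4.9] turn 0.002 jaw yaw 0.165 q6 -0.41 tilt [ 0.001 -0.    -1.   ] t 43.65
```

View pics/w18.png

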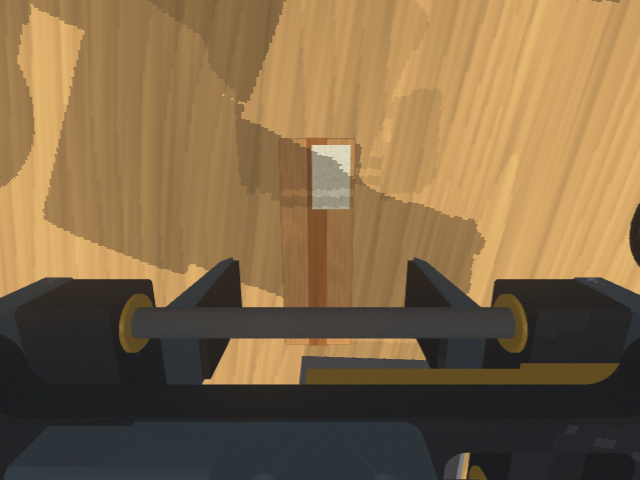

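```bash
python3 - <<'E'
from meas import *
cal=dict(np.load("w18.npz"));p,R,o=tool()
B=ray(cal,[[281,138],[355,138.5],[351.5,345],[284.5,345]],.04); rep("long",B); print(((B.mean(0)-p)@R*1000).round(1))
goto(*B.mean(0)[:2],.008,np.radians(9.4))
E
```

```text
long cen [ 0.4425 -0.0961] edges [(57.0, 9.0), (180.0, 99.8), (61.0, 9.3), (180.3, 98.6)]
[95.5 -7.5 -3.5]
shift [127.5  -7.5  -3.5] turn 0.0 jaw yaw 0.164 q6 -0.41 tilt [ 0.001 -0.    -1.   ] t 43.7
```

Emit:
carry_out(
  motion=[20,-7.5,-3.5,0,60,-7.5,-3.5,0,100,-7.5,-3.5,0,120,-7.5,-3.5,0,125,-7.5,-3.5,0],
)

```text
time: 44.32
tcp_pos: [0.4415, -0.0961, 0.0092]
eef_rot: [0.704, -0.058, 0.705, 0.058]
wrist_force: [-0.4, -0.1, -0.2]
width: 0.0913
```

Emit:
carry_out(
  motion=[1,0,0,0,1,0,0,0,1,0,0,0,1,0,0,0,1,0,0,0],
  claw=1,
  squeeze=30,
)

```text
time: 44.95
tcp_pos: [0.4425, -0.0964, 0.0097]
eef_rot: [0.705, -0.058, 0.705, 0.058]
wrist_force: [-1.5, 0.8, 9.2]
width: 0.0599
```

```bash
python3 - <<'E'
from meas import *
p,R,o=tool();print(p,o["width"],np.degrees(np.arctan2(R[1,2],R[0,2])))
goto(.5332,-.2851,.13,np.radians(7.4))
E
```

```text
[ 0.44246842 -0.09635463  0.00972457] 0.05989859839127139 9.397075236544232
shift [-120.2 -201.1   58.8] turn 0.035 jaw yaw 0.164 q6 -0.43 tilt [ 0.001 -0.    -1.   ] t 44.95
```

Emit:
carry_out(
  motion=[-50,0,0,0,-105,0,0,0,-125,-50,15,0.035,-125,-110,32,0.035,-125,-165,49,0.035],
)

```text
time: 45.58
tcp_pos: [0.5181, -0.2529, 0.1349]
eef_rot: [0.706, -0.046, 0.705, 0.045]
wrist_force: [0.3, 0.6, -3.5]
width: 0.0599
```

```bash
python3 - <<'E'
from meas import *
goto(.5332,-.2851,.10,np.radians(7.4))
E
```

```text
shift [ 34.9 -33.8  10.8] turn -0.0 jaw yaw 0.129 q6 -0.62 tilt [ 0.001 -0.    -1.   ] t 45.58
```

Emit:
carry_out(
  motion=[0,-15,5,0,10,-32,10,0,25,-32,10,0,35,-32,10,0,35,-32,10,0],
)

```text
time: 46.2
tcp_pos: [0.5305, -0.2803, 0.0979]
eef_rot: [0.705, -0.045, 0.706, 0.046]
wrist_force: [0.4, 0.7, -1.9]
width: 0.0599
```

```bash
python3 - <<'E'
from meas import *
goto(.5332,-.2851,.07,np.radians(7.4))
cal=manip.get_calibration("wrist"); im=manip.camera("wrist"); cv2.imwrite("pics/w19.png",im); np.savez("w19.npz",**cal)
E
```

```text
shift [27.9 -5.1  2.1] turn 0.001 jaw yaw 0.13 q6 -0.65 tilt [-0.002  0.001 -1.   ] t 46.2
```

View pics/w19.png

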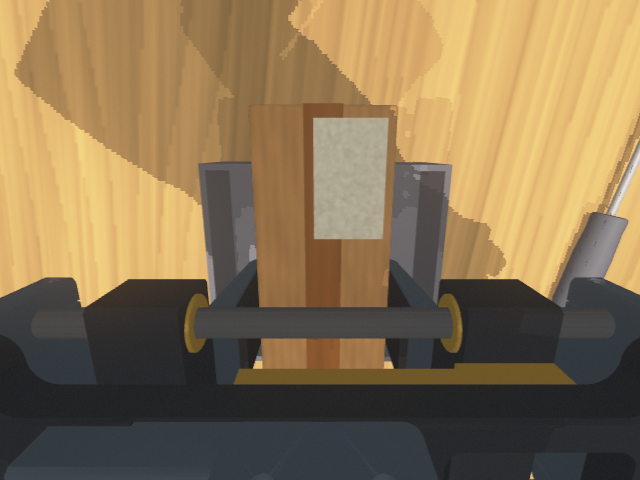

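```bash
python3 - <<'E'
from chk import *
cal=dict(np.load("w19.npz"));p,R,o=tool(); print(p)
X=ray(cal,[[249.5,104.5],[397.5,105.5]],p[2]+.0303); print(((X-p)@R*1000).round(1).tolist())
print("bin frame",T(cal,[[199,163],[451.5,164]],.058,np.array([.5332,-.2851]),7.4).round(1))
E
```

```text
[ 0.53103124 -0.28066916  0.09868381]
[[-30.2, 90.9, -29.1], [-30.3, 90.5, 29.3]]
bin frame [[-78.7  70.8]
 [ 78.2  70.3]]
```

Emit:
carry_out(
  motion=[5,-5,2,0,10,-5,2,0,18,-5,2,0,24,-5,2,0,27,-5,2,0],
)

```text
time: 46.88
tcp_pos: [0.5338, -0.2861, 0.0716]
eef_rot: [0.705, -0.045, 0.706, 0.046]
wrist_force: [-0.3, -0.5, -3.8]
width: 0.0598
```

```bash
python3 - <<'E'
from meas import *
goto(.5332,-.2851,.0677,np.radians(7.4)); print(tool()[2]["wrist_force"],tool()[0])
E
```

```text
shift [ 3.9  1.  -0.5] turn -0.0 jaw yaw 0.129 q6 -0.66 tilt [-0.001  0.    -1.   ] t 46.88
[-0.29824138 -0.52203295 -3.84654197] [ 0.53384466 -0.2860554   0.07156507]
```

Emit:
carry_out(
  motion=[1,0.9,-0.5,0,2,0.9,-0.5,0,2.8,0.9,-0.5,0,2.8,0.9,-0.5,0,2.8,0.9,-0.5,0],
)

```text
time: 47.5
tcp_pos: [0.5335, -0.2854, 0.0694]
eef_rot: [0.706, -0.046, 0.706, 0.046]
wrist_force: [0.0, 0.0, -2.7]
width: 0.0598
```

```bash
python3 - <<'E'
from meas import *
goto(.5332,-.2851,.0677,np.radians(7.4)); print(tool()[2]["wrist_force"],tool()[0])
E
```

```text
shift [ 1.7  0.3 -0.3] turn -0.0 jaw yaw 0.129 q6 -0.66 tilt [ 0. -0. -1.] t 47.5
[ 0.03069111  0.03926122 -2.71704861] [ 0.53350561 -0.28540748  0.06942478]
```

Emit:
carry_out(
  motion=[0.5,0.3,-0.3,0,1,0.3,-0.3,0,1.3,0.3,-0.3,0,1.3,0.3,-0.3,0,1.3,0.3,-0.3,0],
)

```text
time: 48.12
tcp_pos: [0.5331, -0.2851, 0.0681]
eef_rot: [0.706, -0.046, 0.706, 0.046]
wrist_force: [0.9, -1.3, -3.4]
width: 0.0598
```

Emit:
carry_out(
  motion=[0.3,0,0,0,0.6,0,0,0,0.8,0,0,0,0.8,0,0,0,0.8,0,0,0],
)

```text
time: 48.75
tcp_pos: [0.5331, -0.2851, 0.0677]
eef_rot: [0.706, -0.046, 0.706, 0.046]
wrist_force: [-4.6, 2.4, 7.3]
width: 0.06
```

Emit:
carry_out(
  motion=[0,0,0,0,0,0,0,0,0,0,0,0,-40,0,0,0,-90,0,0,0],
  claw=0.1,
)

```text
time: 49.38
tcp_pos: [0.5325, -0.2847, 0.1574]
eef_rot: [0.705, -0.045, 0.706, 0.046]
wrist_force: [0.9, -0.6, -0.4]
width: 0.0824
```

Emit:
carry_out(
  motion=[-60,0,0,0,-120,-40,0,0,-140,-100,0,0,-170,-150,0,0,-190,-150,0,0],
)

```text
time: 50.0
tcp_pos: [0.5524, -0.4368, 0.3483]
eef_rot: [0.706, -0.045, 0.705, 0.044]
wrist_force: [0.0, -0.1, -0.5]
width: 0.0817
```

```bash
python3 - <<'E'
from meas import *
print(tool()[0])
cal=manip.get_calibration("wrist"); im=manip.camera("wrist"); cv2.imwrite("pics/w20.png",im); np.savez("w20.npz",**cal)
cv2.imwrite("pics/top3.png",manip.camera("top"));cv2.imwrite("pics/side3.png",manip.camera("side"))
E
```

```text
[ 0.55238144 -0.43680495  0.34834906]
```

View pics/w20.png

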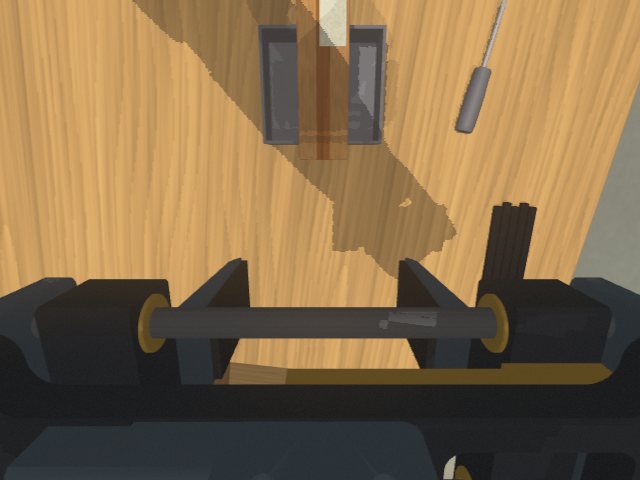

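View pics/top3.png

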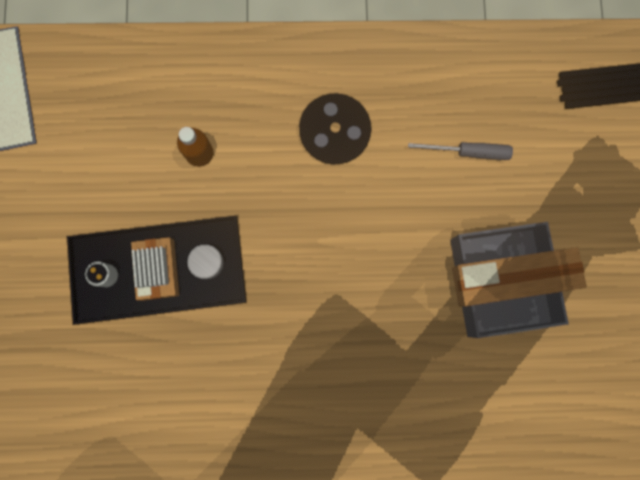

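View pics/side3.png

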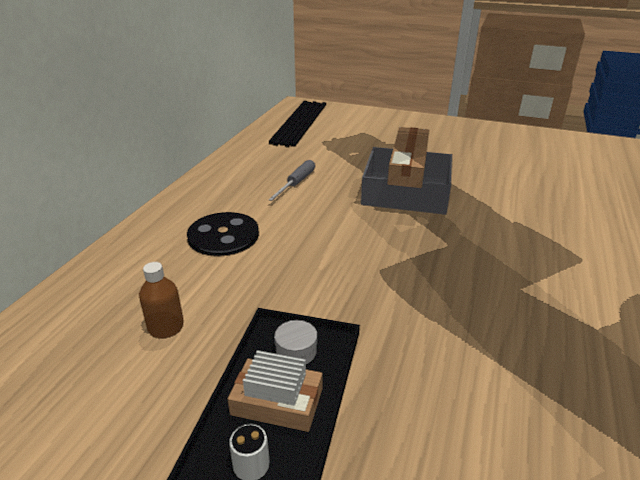

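```bash
python3 - <<'E'
from chk import *
cal=dict(np.load("w20.npz"))
print("long end in bin frame",T(cal,[[298,158.8],[349,158.8],[300,60],[348.5,60]],.098,np.array([.5332,-.2851]),7.4).round(1).tolist(), "bin",T(cal,[[260,26],[386,26],[384,143.5],[264.5,143]],.058,np.array([.5332,-.2851]),7.4).round(1).tolist())
im=cv2.imread("pics/top3.png");ct=manip.get_calibration("top")
s=S(im);v=cv2.resize(im.max(2),None,fx=4,fy=4,interpolation=cv2.INTER_CUBIC)
c,_=quad(reg(((v>75)*255).astype(np.uint8),183,238,228,285)); e=cv2.fitEllipse(c);print("tin",T(ct,U([e[0]]),.034,np.array([.5591,.2646]),6.2),e)
cv2.imwrite("pics/top3c.png",cv2.resize(im[210:330,60:250],None,fx=4,fy=4,interpolation=cv2.INTER_CUBIC))
E
```

```text
long end in bin frame [[-30.3, -89.0], [32.8, -89.1], [-25.5, 21.3], [30.2, 21.2]] bin [[-76.3, 68.8], [78.6, 68.5], [82.4, -70.2], [-77.5, -69.1]]
tin [[ -0.3826388 -80.5790314]] ((818.82080078125, 1046.7366943359375), (139.28091430664062, 141.4850311279297), 84.66365814208984)
```

View pics/top3c.png

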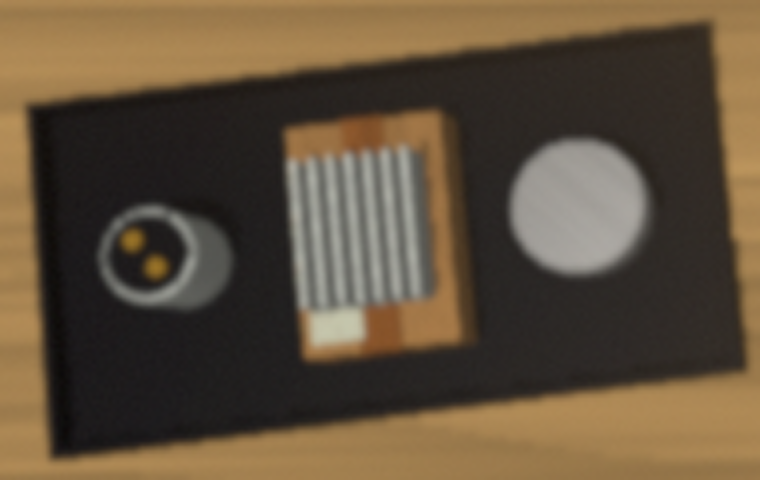

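```bash
python3 - <<'E'
from chk import *
ct=manip.get_calibration("top"); g=lambda q:np.array(q)/4+[59.6,209.6]
c0=np.array([.5591,.2646])
print("cap",T(ct,g([[148,256]]),.046,c0,6.2),"carton",T(ct,g([[283,127],[442,109],[466,343],[304,361]]),.032,c0,6.2).round(1).tolist(),"sink",T(ct,g([[287,158],[411,146],[425,298],[302,309]]),.056,c0,6.2).round(1).tolist())
E
```

```text
cap [[-2.29304855e-02  7.98664810e+01]] carton [[45.2, 29.9], [44.5, -31.5], [-46.8, -32.4], [-45.8, 29.3]] sink [[29.0, 22.1], [27.7, -24.3], [-29.9, -24.4], [-28.2, 21.2]]
```

```bash
python3 - <<'E'
from bench import manip
o=manip.get_obs();print(o["time"],o["wrist_force"]); print(manip.hand_in())
E
```

```text
50.15 [ 0.54773697  0.67634556 -0.83306449]
the job is handed in; nothing more can be done
None
```

The kit is made up in the tray and I handed the job in at about 50 s, with the arm clear of everything. I placed the short carton first, then the heat sink on it. Then I moved the long carton aside, placed the capacitor and the tin, and laid the long carton back across the bin.

**Last checks**
- **Short carton and heat sink:** both lie within about 1.5 mm of the tray's centre, square to it, fins up.
- **Capacitor:** it stands about 80 mm left of centre, which is the target. The top camera gives 79.9 mm, the wrist camera 79 to 81 mm.
- **Tin:** it stands about 80.5 mm right of centre, lid up.
- **Long carton:** flat across the bin, centred to about 1–2 mm. It lay about 2° off square and 5 mm off centre at the start; I laid it back square to the bin.
- **Bystanders:** the reel, bottle and screwdriver show no movement in the top and side views.
- **Forces:** the highest wrist force I read was about 35 N, while setting the long carton on the bench.

**What disagreed:** the top and wrist cameras differed by about 3 mm on the tray's position in x. I went by the wrist camera, which gave the same answer from two directions. Each camera on its own shows the parts in the tray centred to within about 1.5 mm.

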